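# Hold the bag base against the back gauge of the rivet press

## Robot

A 6-joint arm with a two-finger parallel gripper is mounted at the origin on the work surface. World frame = base frame: x ahead of the robot, y to its left, z up, the work surface at z = 0. Lengths are in m, angles in rad, forces in N, time in s.
With the tool pointing down it reaches from about 0.275 to 0.875 m from the base axis. Payload 12.5 kg.
Tool frame: the origin (TCP) lies between the finger pads; the fingertips stand 19 mm ahead of it and the grasp point (between the pads) is the TCP; x points along the fingers, z is the direction in which the jaws open and shut, and the axes are right-handed (so a half turn about x gives the same grasp; the last joint's range is limited). The gripper opens to 85 mm and grips with 20 to 120 N. Pads are 22 mm wide; open, the fingers measure 114 mm over their backs; the gripper's body (76 mm by 85 mm) begins 54 mm behind the grasp point. The pads swing forward as they close: fully open they stand 13 mm farther back than shut.
Start: joints at [1.112, 0.351, 1.652, -0, 1.139, -0.085], TCP at [0.201, 0.512, 0.216] pointing down, gripper open.
Joint ranges: [-2.75, 2.75], [-0.79, 2.1], [0.01, 2.65], [-1.57, 4.71], [0.07, 3.14], [-2.87, 2.87]. Speed limits (rad/s): [2.22, 2.22, 2.79, 3.14, 3.14, 3.14].

## Interface

Orientations are given as [roll, pitch, yaw] about the fixed x, y, z axes, in that order (R = Rz(yaw) Ry(pitch) Rx(roll)).
In Python, from bench import manip gives the robot as it stands.
- The arm moves only by the shell command python3 -m creep 'ROWS' [OPENING] [FORCE]. ROWS is JSON, a list of rows, each a list of 4 numbers: the shift along the tool's x, y, z in m, then the turn about the tool's x in rad. A call has 1 to 10 rows; each row is the pose to reach, as a shift and turn from the pose commanded when the call began, along the tool's axes at that moment; what a row does not reach only later rows make up. A row lasts 1/12 s, in which the tool goes at most 41.7 mm and 7.16 degrees, less where a joint would pass 70% of its speed; a pose out of reach is approached as far as the arm can. A call with a gripper value outside its range is refused whole. OPENING is the finger opening in m, from 0 to 0.0854, set as the call begins (- or left out, the last holds). The fingers move at their own pace and stop on an object; FORCE is the grip in N (left out, the last holds). Time passes only in rows, so rows that repeat a pose let the fingers close. It gives the time, the measured TCP pose, the force and the opening at its end, in the units of the state.
- manip.observe(): the state, without advancing time (a new reading comes with each control period).
- manip.capture(name): name is "scene" or "top"; returns (picture, depth): 420x560x3 uint8, red, green, blue; 420x560 float32, m along the optical axis (not along the pixel's ray), 0 where there is no reading.
- manip.get_calibration(name): a dict with "camera_matrix" (3x3 intrinsics, pixels), "eye" and "orientation" of the camera in the world. Camera axes: x right, y down, z forward; pixel columns grow to the right and rows downward; lengths in m; the calibration is good to about 2 mm. A picture is of the moment at which its call begins. get_calibration takes no time and is no camera call.
- manip.sign_off(): hands the job in, once; it reports no verdict.
The state is a dict: "time_s": time; "joints": joint angles; "qvel": joint speeds; "effort": joint torques, N m; "position": TCP position; "tcp_rot": TCP orientation; "contact_force": force on the tool from outside, world axes, zero at the start; "wrist_torque": the same for the moment, N m; "grip_width": opening from 0.0 (shut) to 1.0 (fully open).
Only numpy, scipy, OpenCV 4.12 (cv2) and the standard library are available. Lean on these libraries where they do the work, as an engineer would, in place of code of your own. Each camera call takes 0.05 s, during which the arm holds its last target.

## Task

Be my third hand at the rivet press: pick up the plywood bag base, feet up, and lay its open-hole end flat on the press table with the hole right under the punch and the end edge flush against the steel back gauge. Press it against the gauge with a light, steady push of about 12 N (keep between 6 and 20 N; never shove it with more than 40 N, that shifts the gauge) and finish while still holding it there so that I can pull the lever; do not let go. Leave the glue bottle, tea glass, iron weight and tin of feet alone.

Things in the scene. Friction and masses are not known exactly. Their poses are not given: they have to be found in the camera images.
- board_mid (a point): Centre (half-way up) of the loose plywood bag base lying flat on the bench: a board 220 mm long (its x), 56 mm wide (y), 9 mm thick (z up), 90 to 140 g. At its -x end two domed brass feet (16 mm wide, 6 mm high) are already set on top, 20 mm in from the end and 16 mm either side of the middle; near its +x end is the one open hole.
- board_hole (a point): Centre of the board's open hole (10 mm wide, right through) at the board's underside: on the long centreline, 90 mm from the board's centre towards +x and 20 mm from the +x end edge. Same axes as board_mid.
- anvil (a point): Point on top of the press table straight below the punch, 70 mm above the bench. Axes: +x runs into the throat, to the gauge and the column behind; z up. The flat table, 12 mm thick, spans x -55 to +75 mm and y -75 to +75 mm from here: most of the board sticks out in front of it (-x), over free space above a cast base 22 mm high (to x -75 mm), and would drop if let go.
- punch (a point): Lower end of the punch (with a brass foot loaded in it), 30 mm above the table; axes as the anvil point's. The rivet press is a green cast C-frame hand press fixed to the bench. From the punch axis its head spans x -32 to +150 mm, y -36 to +56 mm, 90 to 195 mm above the table (ram to 245 mm); the lever, thrown back and up on the +y side, ends 326 mm above it.
- gauge: The back gauge: a rigid steel bar 140 mm wide (y), 22 mm high and 10 mm thick on the press table, locked by two brass screws behind it. Origin: middle of the lower edge of its front face, 20 mm behind (+x of) the anvil point, at table height; axes as the anvil point's. The face looks to -x.
- glue_bottle: Red cone-topped glue bottle, 68 mm across, 156 mm high; origin at the centre of its underside. To be left alone.
- tea_glass: Empty waisted tea glass, 58 mm across, 85 mm high; origin at the centre of its underside. To be left alone.
- weight: Black iron weight with a knob, 64 mm across, 98 mm high; origin at the centre of its underside. To be left alone.
- feet_tin: Open round tin of spare brass feet, 72 mm across, 22 mm high; origin at the centre of its underside. To be left alone.
Mind the look-alikes: they are no part of the job. Of the things like the part that bears board_mid, leave any that is blue or red; of the rest the larger one is meant.

How it is judged:
At the end, for the whole second after the job is handed in: Through the last second the fingers hold the board (over 3 N), still, pressed on the gauge with 6 to 20 N; its open hole under the punch (2.5 mm front to back, 3.5 mm sideways), underside within 3.5 mm of the table, level and square within 0.05 rad, feet up (contact force between board and gauge between 6 and 20 N and contact force between the fingers and board above 3 N and x of board_hole in the frame of anvil between -0.0025 and 0.0025 m and y of board_hole in the frame of anvil between -0.0035 and 0.0035 m and z of board_hole in the frame of anvil between -0.002 and 0.0035 m and angle between the x axis of board_mid and the x axis of anvil, either way round below 0.05 rad and angle between board_mid's own z axis and vertical below 0.05 rad and linear speed of board below 0.01 m/s); the arm keeps its last pose, push and grip.
It fails at once if the board shoved against the gauge with more than 40 N (contact force between board and gauge above 40 N).
It fails at once if the glue bottle disturbed (distance of glue_bottle from where it was at the start of the episode above 0.015 m).
It fails at once if the tea glass disturbed (distance of tea_glass from where it was at the start of the episode above 0.015 m).
It fails at once if the iron weight disturbed (distance of weight from where it was at the start of the episode above 0.015 m).
It fails at once if the tin of feet disturbed (distance of feet_tin from where it was at the start of the episode above 0.015 m).
It also fails if it takes over 58 s, if anything falls off the work surface, if the arm or the gripper's body presses on something with over 40 N, if the wrist force passes 120 N, or if a joint passes its speed limit or range.

## Working session

There is one attempt and no reset: what is moved stays moved. The work goes in short steps, Python scripts to look and compute and a shell command to move; the robot and the scene stay as the last step left them, time stands still between calls to the robot, and variables do not carry over. Pictures are saved under pics/ and viewed, and the job is handed in when it is done.

```bash
mkdir -p pics; ls
python3 - <<'E'
from bench import manip
import cv2,numpy as np
print(manip.observe())
for n in("scene","top"):
    p,d=manip.capture(n); cv2.imwrite(f"pics/{n}0.png",p[:,:,::-1]); np.savez(f"{n}0.npz",p=p,d=d)
    print(n,manip.get_calibration(n))
E
```

```text
pics
{'time_s': 0.0, 'joints': array([ 1.11238562e+00,  3.51235011e-01,  1.65245942e+00,  1.16982008e-05,
        1.13912989e+00, -8.46028143e-02]), 'qvel': array([ 0.00064235, -0.00066603, -0.00130133,  0.00018946,  0.00128082,
        0.0007719 ]), 'effort': array([ 1.03865521e-03, -5.06090105e+01, -2.91399461e+01,  5.62178656e-06,
        4.44933379e-03,  4.98061343e-05]), 'position': array([0.20064855, 0.51169253, 0.21584569]), 'tcp_rot': array([ 3.04836837,  1.56956461, -2.0378334 ]), 'contact_force': array([-0.02535094, -0.00622703,  0.05432121]), 'wrist_torque': array([-0.01369019,  0.03638883, -0.01803619]), 'grip_width': 0.9974539077918009}
scene {'camera_matrix': array([[389.48887199,   0.        , 287.39390689],
       [  0.        , 389.48887199, 211.4792568 ],
       [  0.        ,   0.        ,   1.        ]]), 'eye': array([ 1.376718  , -0.3106422 ,  0.94644438]), 'orientation': array([-2.32079934e+00,  1.17123474e-03,  1.16198621e+00])}
top {'camera_matrix': array([[485.9469022,   0.       , 278.5749064],
       [  0.       , 485.9469022, 209.433649 ],
       [  0.       ,   0.       ,   1.       ]]), 'eye': array([0.19968014, 0.06624605, 1.57754728]), 'orientation': array([-2.91697255, -0.00373296, -1.61691897])}
```

View pics/scene0.png

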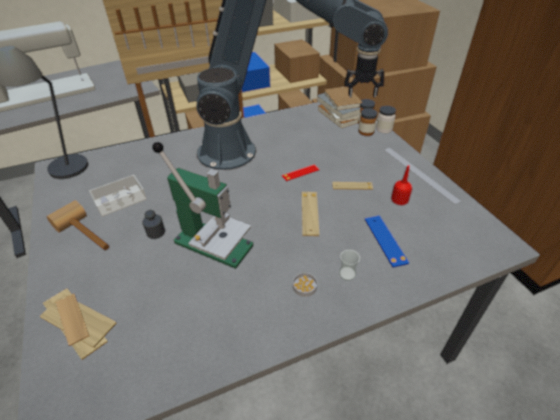

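View pics/top0.png

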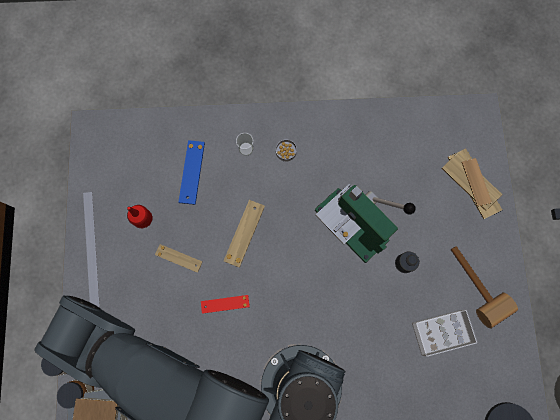

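The scene view shows the larger plain board at about (311,213), the small decoy at (352,186), and the press at (213,220). In the top view the board is at (244,233) and the press at (357,222). I'll zoom in on both.

```bash
cat > h.py <<'E'
import numpy as np,cv2
from scipy.spatial.transform import Rotation as R
from bench import manip
def cal(n):
    c=manip.get_calibration(n); return c["camera_matrix"],np.array(c["eye"]),R.from_euler('xyz',c["orientation"]).as_matrix()
def ray(n,uv,z):
    K,e,M=cal(n); uv=np.atleast_2d(np.array(uv,float))
    d=np.c_[uv,np.ones(len(uv))]@np.linalg.inv(K).T@M.T
    return e+d*((z-e[2])/d[:,2])[:,None]
def deproj(n,uv,d):
    K,e,M=cal(n); uv=np.atleast_2d(np.array(uv,float))
    return e+(np.c_[uv,np.ones(len(uv))]@np.linalg.inv(K).T*np.array(d).reshape(-1,1))@M.T
def proj(n,P):
    K,e,M=cal(n); q=(np.atleast_2d(P)-e)@M@K.T; return q[:,:2]/q[:,2:]
def crop(p,box,s,name):
    x0,y0,x1,y1=box; cv2.imwrite(name,cv2.resize(p[y0:y1,x0:x1,::-1],None,fx=s,fy=s,interpolation=cv2.INTER_CUBIC))
E
python3 - <<'E'
from h import *
T=np.load("top0.npz");S=np.load("scene0.npz")
crop(T['p'],(210,190,280,275),7,"pics/tb.png")
crop(T['p'],(305,170,425,270),6,"pics/tp.png")
crop(S['p'],(165,160,265,270),5,"pics/sp.png")
crop(S['p'],(280,180,345,245),8,"pics/sb.png")
hsv=cv2.cvtColor(T['p'],cv2.COLOR_RGB2HSV)
m=cv2.inRange(hsv,(10,60,90),(30,200,255)); 
cs,_=cv2.findContours(m,cv2.RETR_EXTERNAL,cv2.CHAIN_APPROX_NONE)
for c in cs:
    if cv2.contourArea(c)>200:
        r=cv2.minAreaRect(c); b=cv2.boxPoints(r); P=ray("top",b,.009)
        print(r, P[:,:2].round(4).tolist(), np.linalg.norm(P[1]-P[0]),np.linalg.norm(P[2]-P[1]),P.mean(0))
E
```

```text
((94.49998474121094, 409.0), (42.99999237060547, 19.999996185302734), -0.0) [[-0.0609, 0.6918], [-0.004, 0.6945], [-0.0101, 0.5643], [-0.0669, 0.5627]] 0.05694371761458364 0.13037610140544476 [-0.03546388  0.62829003  0.009     ]
((479.780029296875, 282.5400085449219), (88.19999694824219, 33.0), 53.13010025024414) [[0.3751, -0.4721], [0.4359, -0.5663], [0.2029, -0.7042], [0.1461, -0.6116]] 0.11213452301153358 0.27073441434728013 [ 0.29002643 -0.58854552  0.009     ]
((178.18048095703125, 257.8668518066406), (46.53846740722656, 12.076924324035645), 22.61986541748047) [[0.4261, 0.4527], [0.4619, 0.438], [0.3971, 0.299], [0.3619, 0.3143]] 0.03872750843937127 0.15335439429530806 [0.41173825 0.37596248 0.009     ]
((243.9082489013672, 233.09295654296875), (17.365550994873047, 66.89132690429688), 22.833654403686523) [[0.3963, 0.2314], [0.5978, 0.1409], [0.5724, 0.0886], [0.3722, 0.1803]] 0.22089258414021434 0.058122087797902074 [0.48464511 0.16029129 0.009     ]
((474.8511657714844, 182.30520629882812), (74.71529388427734, 31.255212783813477), 50.77432632446289) [[0.6932, -0.507], [0.7601, -0.5984], [0.55, -0.7291], [0.4869, -0.639]] 0.11323789311275995 0.24741482406738077 [ 0.62251807 -0.61839277  0.009     ]
```

Run:
```python
from h import *
T=np.load("top0.npz")
p,d=T['p'],T['d']
u,v=np.meshgrid(np.arange(305,425),np.arange(170,270)); uv=np.c_[u.ravel(),v.ravel()]
P=deproj("top",uv,d[v,u].ravel())
h=np.histogram(P[:,2],bins=np.arange(-.01,.36,.01)); print(h[0])
```

```text
[4098 3583  208  375   29   37  106  627  483   89  141   39   30   17
   14   15   13    0   18   39   55   44   64   98  108   70  152 1004
   44   21   20   34   74   11   13   10]
```

View pics/tb.png

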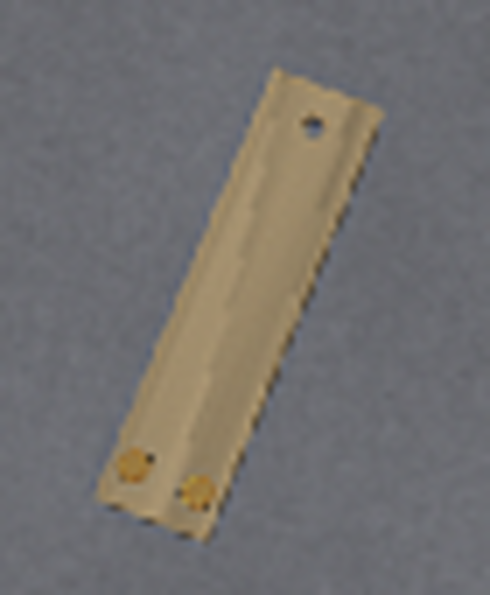

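View pics/tp.png

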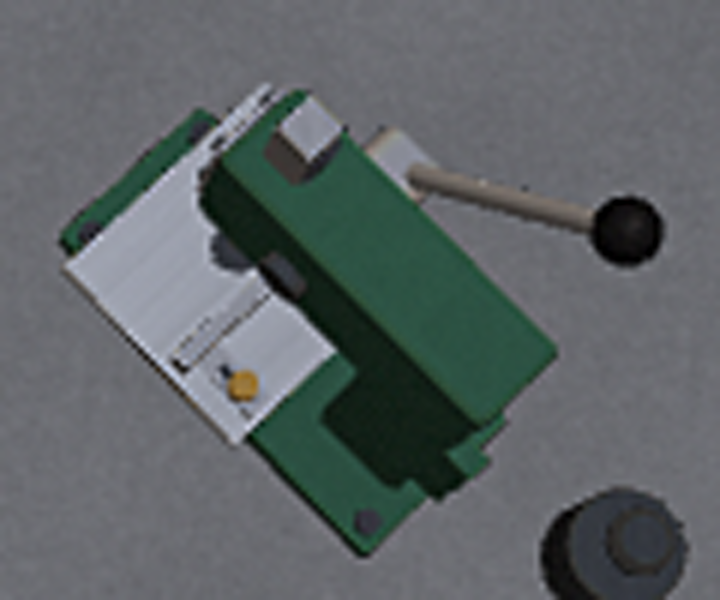

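View pics/sp.png

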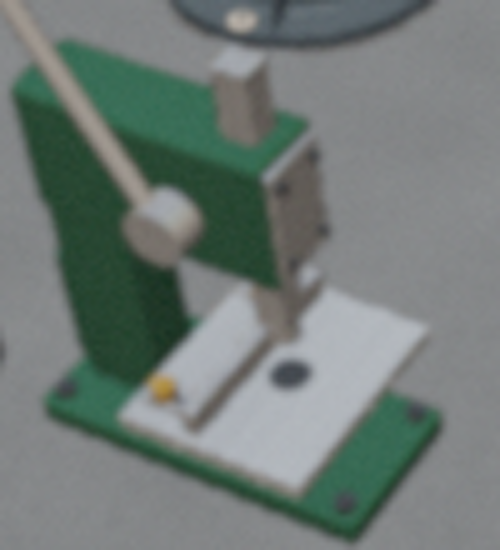

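View pics/sb.png

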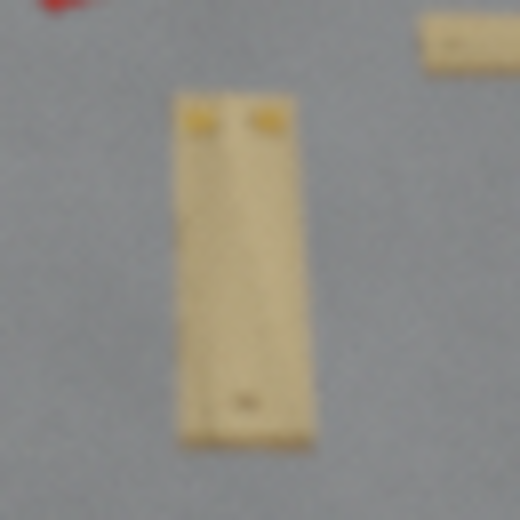

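Board: the feet are at the lower-left end of the image and the hole is at the upper right. Its measured size of 221×58 mm matches the spec. The press throat faces upper-left in the top view, with table corners at about (316,214), (350,184) and (345,243). Next I'll fit the table edges.

```bash
cat >> h.py <<'E'
def edge(img,a,b,half=4,trim=.12,n=40):
    a=np.array(a,float);b=np.array(b,float);t=(b-a)/np.linalg.norm(b-a);nn=np.array([-t[1],t[0]])
    s=np.arange(-half,half+.01,.1);out=[]
    g=cv2.GaussianBlur(img.astype(np.float32),(0,0),.7)
    for k in np.linspace(trim,1-trim,n):
        q=a+(b-a)*k+s[:,None]*nn
        w=cv2.remap(g,q[:,0].astype(np.float32)[None],q[:,1].astype(np.float32)[None],cv2.INTER_LINEAR)[0]
        gr=np.abs(np.gradient(w)); i=gr.argmax()
        lo,hi=max(0,i-8),i+9; c=(s[lo:hi]*gr[lo:hi]).sum()/gr[lo:hi].sum()
        out.append(a+(b-a)*k+c*nn)
    out=np.array(out,np.float32)
    l=cv2.fitLine(out,cv2.DIST_HUBER,0,.01,.01).ravel()
    r=np.abs((out-l[2:])@np.array([-l[1],l[0]]))
    return l[2:],l[:2],np.median(r)
def isect(A,B):
    k=np.linalg.solve(np.c_[A[1],-B[1]],np.array(B[0])-A[0]); return np.array(A[0])+k[0]*np.array(A[1])
E
python3 - <<'E'
from h import *
def W(l,n,z):
    P=ray(n,[l[0]-10*l[1],l[0]+10*l[1]],z)[:,:2]; d=P[1]-P[0]; return P.mean(0),d/np.linalg.norm(d)
def rep(n,A,B,C=None):
    im=np.load(n+"0.npz")['p']
    ch=im[:,:,0]  # red channel: white vs green
    f=lambda o,s,x,y:(o[0]+x/s,o[1]+y/s)
    return ch
top=rep("top",0,0); sc=rep("scene",0,0)
tp=lambda x,y:((x+.5)/6-.5+305,(y+.5)/6-.5+170)
sp=lambda x,y:((x+.5)/5-.5+165,(y+.5)/5-.5+160)
L={}
for nm,n,im,a,b in [("front","top",top,tp(65,265),tp(190,157)),("side-","top",top,tp(65,265),tp(240,440)),
   ("front","scene",sc,sp(300,490),sp(428,328)),("side+","scene",sc,sp(120,415),sp(300,490)),("side-","scene",sc,sp(335,292),sp(428,328))]:
    l=edge(im,a,b,3); p,d=W(l,n,.07); L[n,nm]=(p,d)
    print(n,nm,l[2],"yaw",np.degrees(np.arctan2(d[1],d[0])),p)
for n,s in (("top","side-"),("scene","side-"),("scene","side+")):
    print(n,s,isect(L[n,"front"],L[n,s]))
print("anvil disc", ray("top",[tp(235,250)],.07),ray("scene",[sp(291,375)],.07))
print("punch tip",ray("scene",[sp(282,335)],.10))
# board corners/edges
b=np.load("top0.npz")['p'];s=b[:,:,0].astype(float)-b[:,:,2]
tb=lambda x,y:((x+.5)/7-.5+210,(y+.5)/7-.5+190)
c=[tb(97,497),tb(277,68),tb(383,110),tb(207,542)]
E=[edge(s,c[i],c[(i+1)%4],2.5) for i in range(4)]
X=[isect(E[i],E[(i+1)%4]) for i in range(4)]
P=ray("top",X,.009)[:,:2]
print(P.tolist(),[np.linalg.norm(P[i]-P[i-1]) for i in range(4)],P.mean(0))
for e in E: 
  d=W(e,"top",.009)[1];print(np.degrees(np.arctan2(d[1],d[0])))
print("hole",ray("top",[tb(313,126)],.009),"feet",ray("top",[tb(134,466),tb(198,492)],.015))
K=b
s2=np.load("scene0.npz")['p'];s2=s2[:,:,0].astype(float)-s2[:,:,2]
sb=lambda x,y:((x+.5)/8-.5+280,(y+.5)/8-.5+180)
c=[sb(177,95),sb(180,437),sb(312,437),sb(297,95)]
print("scene corners",ray("scene",c,.009)[:,:2].tolist(),"hole",ray("scene",[sb(246,402)],.009))
E
```

```text
top front 0.085796624 yaw -50.02866056856519 [ 0.55449872 -0.10702822]
top side- 0.06428024 yaw -139.6110727149134 [ 0.48237087 -0.10552392]
scene front 0.27431136 yaw 132.19661457606202 [ 0.57531384 -0.12984238]
scene side+ 0.1643338 yaw 39.87074028109499 [ 0.57090566 -0.23651115]
scene side- 0.15034208 yaw 39.86696419730509 [ 0.49622392 -0.09321213]
top side- [ 0.52373788 -0.07033162]
scene side- [ 0.52233372 -0.07140651]
scene side+ [ 0.62844802 -0.18844817]
anvil disc [[ 0.52819106 -0.16210528  0.07      ]] [[ 0.52972057 -0.16335343  0.07      ]]
punch tip [[ 0.52388637 -0.16378316  0.1       ]]
[[0.5966221879901636, 0.14154051908413895], [0.5738665367557159, 0.08906565645806393], [0.3724737536544054, 0.1801599216353268], [0.3958594905382107, 0.23164170996848227]] [np.float64(0.22005427804739736), np.float64(0.05719642358337862), np.float64(0.2210366897903535), np.float64(0.05654438274115648)] [0.48470549 0.16060195]
-24.170269951040837
-113.44390211314129
-24.33823254173134
-114.43010091547788
hole [[0.56737061 0.12397675 0.009     ]] feet [[0.40890421 0.21178432 0.015     ]
 [0.3955533  0.18265695 0.015     ]]
scene corners [[0.3734019288723953, 0.18102982328036532], [0.5739380350185874, 0.08905760963995529], [0.5957859763008432, 0.13933513911632528], [0.395754449722421, 0.23242975542272865]] hole [[0.56658309 0.12306857 0.009     ]]
```

Run:
```python
from h import *
o=manip.observe(); M=R.from_euler('xyz',o['tcp_rot']).as_matrix(); print(M.round(4))
for z in (.2,.3,.4,.5,.6): print(z,proj("scene",[[.2006,.5117,z]]))
crop(np.load("scene0.npz")['p'],(200,0,400,120),4,"pics/arm.png")
# desired: tool z along +-board y; turn about tool x
def turn(M,yaw):  # turn about tool x so tool y || board x (mod pi)
    for k in (0,np.pi):
        d=np.array([np.cos(yaw+k),np.sin(yaw+k),0]); t=d@M
        print("turn",np.degrees(np.arctan2(t[2],t[1])))
turn(M,np.radians(-24.25)); turn(M,np.radians(-140))
print("pick shift",(np.array([.4847,.1606,.1])-o['position'])@M, "lift", o['position'])
# placing joint1 angles
print(np.degrees(np.arctan2(.1606,.4847)),np.degrees(np.arctan2(-.1055,.598)),np.degrees(o['joints'][[0,5]]))
```

```text
[[-5.000e-04 -9.309e-01  3.652e-01]
 [-1.000e-03  3.652e-01  9.309e-01]
 [-1.000e+00  1.000e-04 -1.100e-03]]
0.2 [[360.33709733 106.96653714]]
0.3 [[363.69019335  82.72100427]]
0.4 [[367.36955501  56.11631312]]
0.5 [[371.42523741  26.7905258 ]]
0.6 [[375.91808662  -5.69632293]]
turn -177.1673391783746
turn 2.8326608216254154
turn -61.41732701853055
turn 118.58267298146947
pick shift [ 0.11610976 -0.39262862 -0.22304821] lift [0.20068566 0.51173084 0.21589735]
18.33204575613888 -10.00524687611486 [63.73417019 -4.84797899]
```

View pics/arm.png

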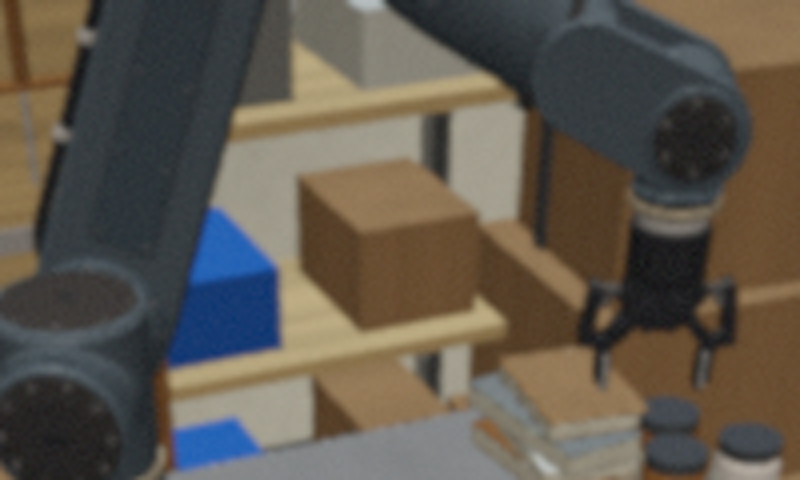

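The wrist centre sits about 0.265 m above the TCP, which clears the head. I'll grip 15 mm behind the board centre, at (0.471, 0.167), for extra clearance. First move goes towards that point.

```bash
python3 -m creep '[[0,-0.02,-0.012,0.01],[0,-0.05,-0.03,0.02],[0,-0.085,-0.05,0.04],[0,-0.122,-0.071,0.05],[0,-0.159,-0.093,0.05],[0,-0.196,-0.115,0.05],[0,-0.233,-0.137,0.05],[0,-0.27,-0.158,0.05],[0,-0.305,-0.179,0.05],[0,-0.335,-0.198,0.05]]' 0.0854 60
```

```text
time_s: 0.93
position: [0.4413, 0.2034, 0.2163]
tcp_rot: [2.268, 1.571, -2.868]
contact_force: [-0.2, 1.9, -0.2]
grip_width: 0.996
```

```bash
cat > go.py <<'E'
import sys
from h import *
o=manip.observe(); M=R.from_euler('xyz',o['tcp_rot']).as_matrix()
x,y,z,yaw=map(float,sys.argv[1:5])
print("t",o['time_s'],"pos",o['position'].round(4),"F",o['contact_force'].round(2),"T",o['wrist_torque'].round(2),"grip",round(o['grip_width']*85.4,1))
d=-np.array([np.cos(np.radians(yaw)),np.sin(np.radians(yaw)),0]); t=d@M
print("shift",((np.array([x,y,z])-o['position'])@M).round(4),"turn",round(np.arctan2(t[2],t[1]),4),"tilt",np.arccos(-M[2,0]),"j",o['joints'].round(2))
E
python3 go.py .4710 .1668 .1 -24.25
```

```text
t 0.9333 pos [0.4413 0.2034 0.2163] F [-0.17  1.89 -0.17] T [ 0.01 -0.05 -0.  ] grip 85.1
shift [ 0.1163 -0.0422 -0.0211] turn -0.0006 tilt 8.994092296644261e-05 j [ 0.34  0.23  1.81  0.    1.1  -0.81]
```

```bash
python3 -m creep '[[0.01,-0.02,-0.01,0],[0.035,-0.035,-0.018,0],[0.06,-0.041,-0.021,0],[0.085,-0.041,-0.021,0],[0.105,-0.041,-0.021,0],[0.125,-0.041,-0.021,0],[0.14,-0.041,-0.021,0],[0.145,-0.041,-0.021,0],[0.145,-0.041,-0.021,0],[0.145,-0.041,-0.021,0]]'; python3 go.py .4710 .1668 .018 -24.25
python3 - <<'E'
from h import *
p,d=manip.capture("scene"); crop(p,(240,130,400,260),5,"pics/pre.png")
E
```

```text
time_s: 1.77
position: [0.4693, 0.1694, 0.0718]
tcp_rot: [-0.945, 1.571, 0.202]
contact_force: [-0.3, -0.2, -0.4]
grip_width: 0.995
t 1.7667 pos [0.4693 0.1694 0.0718] F [-0.31 -0.25 -0.36] T [ 0.01 -0.03  0.03] grip 85.0
shift [ 0.0538 -0.0026 -0.0017] turn -0.0005 tilt 0.00017886966863931382 j [ 0.25  0.47  1.9  -0.    0.77 -0.89]
```

View pics/pre.png

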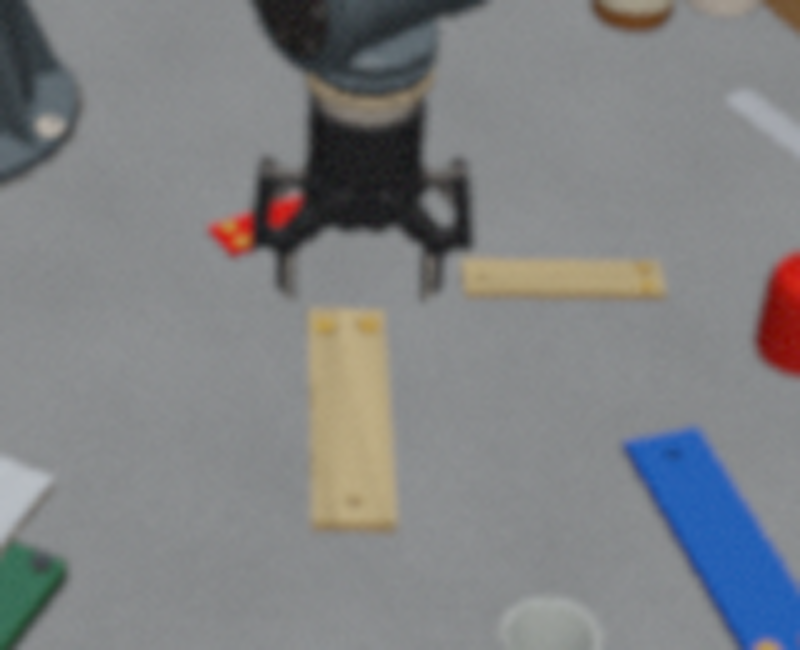

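The jaws straddle the board. Going down.

```bash
python3 -m creep '[[0.01,-0.0026,-0.0017,0],[0.02,-0.0026,-0.0017,0],[0.03,-0.0026,-0.0017,0],[0.04,-0.0026,-0.0017,0],[0.048,-0.0026,-0.0017,0],[0.052,-0.0026,-0.0017,0],[0.054,-0.0026,-0.0017,0],[0.054,-0.0026,-0.0017,0],[0.054,-0.0026,-0.0017,0],[0.054,-0.0026,-0.0017,0]]'; python3 go.py .4710 .1668 .017 -24.25
```

```text
time_s: 2.65
position: [0.471, 0.1668, 0.0178]
tcp_rot: [-0.951, 1.57, 0.196]
contact_force: [0.3, -0.2, -0.1]
grip_width: 0.997
t 2.65 pos [0.471  0.1668 0.0178] F [ 0.26 -0.24 -0.12] T [0.03 0.01 0.02] grip 85.2
shift [ 0.0008  0.     -0.    ] turn -0.0005 tilt 0.0006985970205708042 j [ 0.25  0.57  1.92 -0.    0.66 -0.9 ]
```

```bash
python3 -m creep '[[0,0,0,0],[0,0,0,0],[0,0,0,0],[0,0,0,0],[0,0,0,0],[0,0,0,0]]' 0.04 60; python3 go.py .4710 .1668 .017 -24.25;python3 -m creep '[[0,0,0,0],[0,0,0,0],[0,0,0,0]]'; python3 go.py .4710 .1668 .017 -24.25
```

```text
time_s: 3.15
position: [0.4708, 0.1668, 0.0174]
tcp_rot: [-0.842, 1.571, 0.305]
contact_force: [-0.2, 0.4, -0.3]
grip_width: 0.47
t 3.15 pos [0.4708 0.1668 0.0174] F [-0.18  0.42 -0.34] T [-0.    0.07 -0.02] grip 40.1
shift [ 0.0004 -0.0002  0.0001] turn -0.0006 tilt 5.102805126064319e-05 j [ 0.25  0.57  1.92  0.    0.66 -0.9 ]
time_s: 3.4
position: [0.4707, 0.1667, 0.0174]
tcp_rot: [1.979, 1.571, 3.126]
contact_force: [0.9, -0.1, -0.4]
grip_width: 0.466
t 3.4 pos [0.4707 0.1667 0.0174] F [ 0.88 -0.08 -0.4 ] T [0.   0.02 0.03] grip 39.8
shift [ 0.0004 -0.0002  0.0002] turn -0.0006 tilt 8.452333219495635e-05 j [ 0.25  0.57  1.92  0.    0.66 -0.9 ]
```

The fingers closed to 40 mm, so they passed over the top of the board: at this opening the tips are not far enough ahead. Reopen, check, and go lower.

```bash
python3 -m creep '[[0,0,0,0],[0,0,0,0],[0,0,0,0],[0,0,0,0],[0,0,0,0],[0,0,0,0]]' 0.0854 60; python3 go.py .4710 .1668 .010 -24.25
python3 - <<'E'
from h import *
p,d=manip.capture("scene"); crop(p,(260,150,360,250),6,"pics/pre2.png")
E
```

```text
time_s: 3.9
position: [0.4708, 0.1667, 0.0174]
tcp_rot: [-1.622, 1.571, -0.475]
contact_force: [0.1, -0.7, -0.1]
grip_width: 0.999
t 3.9 pos [0.4708 0.1667 0.0174] F [ 0.06 -0.75 -0.13] T [-0.   -0.02  0.03] grip 85.3
shift [ 0.0074 -0.0002  0.0002] turn -0.0006 tilt 1.186514258635941e-05 j [ 0.25  0.57  1.92 -0.    0.66 -0.9 ]
```

View pics/pre2.png

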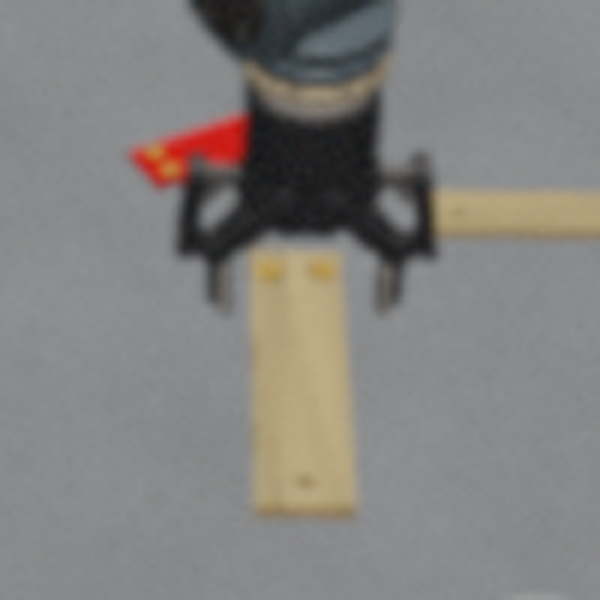

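The board hasn't moved and the jaws are level around it. Going down another 7 mm with the contact force watched.

```bash
python3 -m creep '[[0.002,0,0,0],[0.004,0,0,0],[0.006,0,0,0],[0.007,0,0,0],[0.007,0,0,0],[0.007,0,0,0]]'; python3 go.py .4710 .1668 .010 -24.25
python3 - <<'E'
from h import *
o=manip.observe();print(proj("scene",[o['position'],o['position']-[0,0,.006],[.471,.1668,.009]]))
p,d=manip.capture("scene"); crop(p,(270,165,340,215),10,"pics/pre3.png")
E
```

```text
time_s: 4.45
position: [0.4707, 0.1667, 0.0103]
tcp_rot: [2.257, 1.571, -2.879]
contact_force: [0.4, -0.1, 0.5]
grip_width: 1.002
t 4.45 pos [0.4707 0.1667 0.0103] F [ 0.36 -0.06  0.46] T [ 0.01 -0.01  0.  ] grip 85.6
shift [ 0.0003 -0.0002  0.0002] turn -0.0005 tilt 0.0002691764235838435 j [ 0.25  0.58  1.92 -0.    0.64 -0.9 ]
[[309.60207373 208.35332183]
 [309.53866726 209.59328624]
 [309.64004099 208.66300095]]
```

View pics/pre3.png

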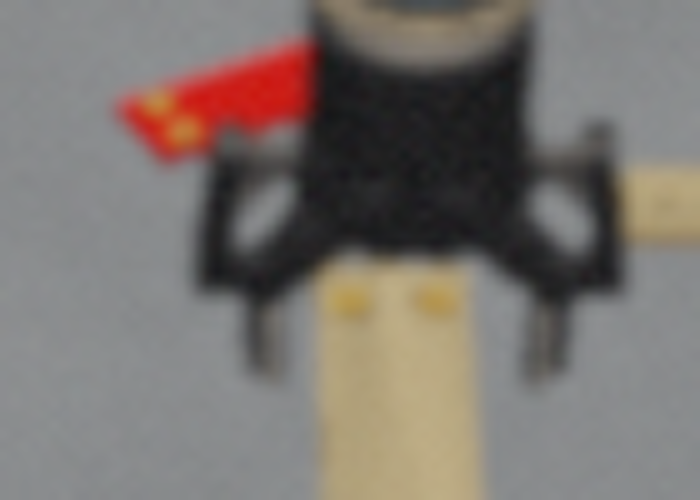

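Run:
```python
from h import *
o=manip.observe();M=R.from_euler('xyz',o['tcp_rot']).as_matrix()
for s in(-.045,.045):
  for h in (-.006,0,.01,.02,.03):
    print(s,h,proj("scene",[o['position']+s*M[:,2]+[0,0,h]]).round(1))
d0=np.load("scene0.npz")['d']
p,d=manip.capture("scene")
for u,v in((296,201),(297,199),(324,201),(324,199),(325,200),(296,200)): print(u,v,deproj("scene",[(u,v)],d[v,u]).round(4))
```

```text
-0.045 -0.006 [[296.9 209.5]]
-0.045 0 [[297.  208.2]]
-0.045 0.01 [[297.  206.1]]
-0.045 0.02 [[297. 204.]]
-0.045 0.03 [[297.1 201.9]]
0.045 -0.006 [[322.2 209.7]]
0.045 0 [[322.3 208.5]]
0.045 0.01 [[322.4 206.4]]
0.045 0.02 [[322.6 204.3]]
0.045 0.03 [[322.8 202.2]]
296 201 [[0.4545 0.1204 0.0483]]
297 199 [[0.4599 0.1215 0.0615]]
324 201 [[0.4992 0.2064 0.0543]]
324 199 [[0.5001 0.2052 0.0646]]
325 200 [[0.4916 0.2146 0.0499]]
296 200 [[0.4566 0.1194 0.055 ]]
```

Run:
```python
from h import *
o=manip.observe();M=R.from_euler('xyz',o['tcp_rot']).as_matrix()
for n,box in(("scene",(270,120,345,215)),("top",(200,180,300,290))):
  p,d=manip.capture(n)
  u,v=np.meshgrid(np.arange(box[0],box[2]),np.arange(box[1],box[3])); u=u.ravel();v=v.ravel()
  P=deproj(n,np.c_[u,v],d[v,u]); q=(P-o['position'])@M
  dark=p[v,u].max(1)<75
  k=dark&(np.abs(q[:,2])<.08)&(np.abs(q[:,1])<.06)&(d[v,u]>0)
  for a in np.arange(-.07,.07,.01):
    kk=k&(q[:,2]>=a)&(q[:,2]<a+.01)
    if kk.sum(): print(n,round(a,3),kk.sum(),"tool x max/95%",q[kk,0].max().round(3),np.percentile(q[kk,0],95).round(3))
  b=(p[v,u].max(1)>90)&(p[v,u].std(1)<12); print("bench z",np.median(P[b&(P[:,2]<.03),2]))
  crop(p,box,7 if n=="scene" else 6,f"pics/p4{n}.png")
```

```text
scene -0.07 137 tool x max/95% -0.074 -0.089
scene -0.06 132 tool x max/95% -0.056 -0.078
scene -0.05 120 tool x max/95% -0.071 -0.079
scene -0.04 101 tool x max/95% -0.084 -0.093
scene -0.03 67 tool x max/95% -0.098 -0.1
scene -0.02 60 tool x max/95% -0.096 -0.104
scene -0.01 71 tool x max/95% -0.096 -0.1
scene 0.0 84 tool x max/95% -0.09 -0.097
scene 0.01 93 tool x max/95% -0.092 -0.107
scene 0.02 97 tool x max/95% -0.1 -0.106
scene 0.03 82 tool x max/95% -0.088 -0.093
scene 0.04 55 tool x max/95% -0.066 -0.074
scene 0.05 54 tool x max/95% -0.071 -0.076
scene 0.06 50 tool x max/95% -0.08 -0.083
scene 0.07 4 tool x max/95% -0.272 -0.272
bench z -0.0002391919878776405
top -0.07 66 tool x max/95% 0.01 -0.303
top -0.06 88 tool x max/95% 0.004 -0.318
top -0.05 93 tool x max/95% -0.31 -0.32
top -0.04 85 tool x max/95% -0.296 -0.325
top -0.03 72 tool x max/95% -0.315 -0.318
top -0.02 49 tool x max/95% -0.306 -0.311
top -0.01 41 tool x max/95% -0.302 -0.305
top 0.0 17 tool x max/95% -0.292 -0.298
top 0.01 13 tool x max/95% -0.294 -0.298
top 0.02 33 tool x max/95% -0.297 -0.302
top 0.03 39 tool x max/95% -0.294 -0.298
top 0.04 39 tool x max/95% -0.29 -0.297
top 0.05 35 tool x max/95% -0.29 -0.302
top 0.06 26 tool x max/95% -0.277 -0.295
top 0.07 1 tool x max/95% -0.304 -0.304
bench z -8.963926691918367e-05
```

View pics/p4top.png

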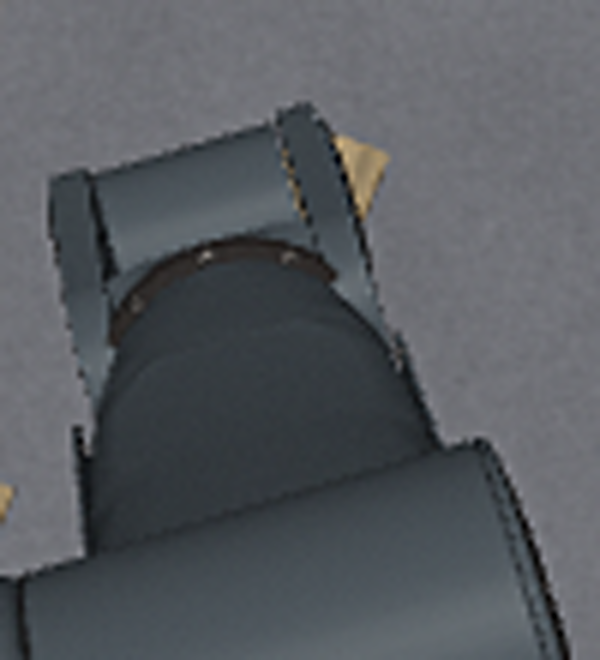

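View pics/p4scene.png

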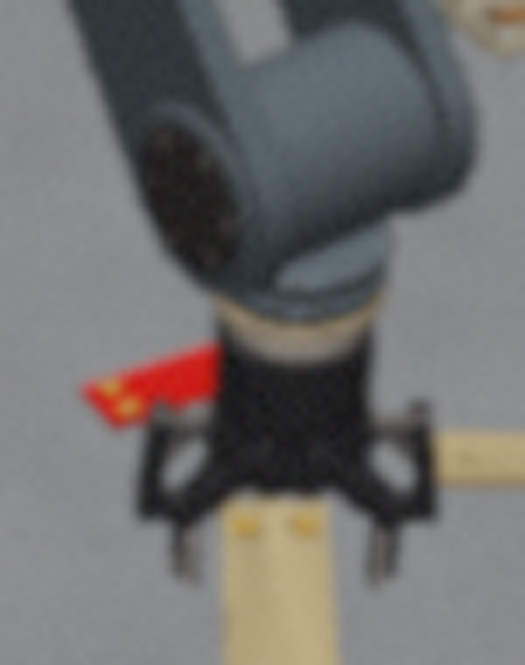

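The gripper body's underside measures about 96 mm behind the reported TCP, where the spec says 54 mm. The open tips sit at z≈0.035–0.045. So the reported TCP z reads about 30–40 mm too low, while the lateral position agrees. I'll trust the cameras and contact force for height, and go down in steps.

```bash
python3 -m creep '[[0.005,0,0,0],[0.01,0,0,0],[0.015,0,0,0],[0.02,0,0,0],[0.02,0,0,0],[0.02,0,0,0]]'; python3 go.py .4710 .1668 .010 -24.25
python3 - <<'E'
from h import *
p,d=manip.capture("scene"); crop(p,(270,165,340,225),10,"pics/pre5.png")
E
```

```text
time_s: 5.15
position: [0.4705, 0.1667, -0.0101]
tcp_rot: [2.253, 1.57, -2.884]
contact_force: [-0.1, -0.8, -0.2]
grip_width: 1.001
t 5.15 pos [ 0.4705  0.1667 -0.0101] F [-0.1  -0.8  -0.22] T [ 0.05  0.03 -0.05] grip 85.5
shift [-0.0201 -0.0004  0.0003] turn -0.0005 tilt 0.0009377778092637971 j [ 0.25  0.62  1.92 -0.    0.6  -0.9 ]
```

View pics/pre5.png

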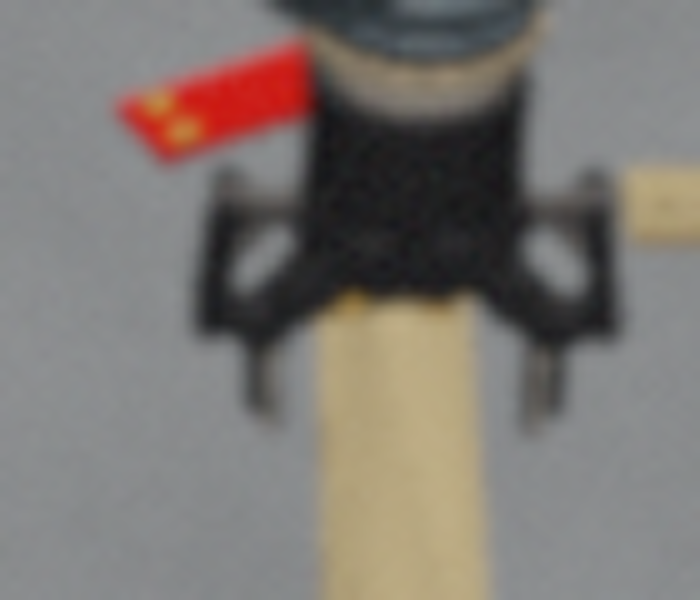

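The tips are now at row ≈208, roughly 11 mm above the bench. I'll narrow the jaws to 66 mm so most of the swing is done, then feel for the bench.

```bash
python3 -m creep '[[0,0,0,0],[0,0,0,0],[0,0,0,0],[0,0,0,0]]' 0.066 60; python3 -m creep '[[0.001,0,0,0],[0.002,0,0,0],[0.003,0,0,0],[0.004,0,0,0],[0.004,0,0,0],[0.004,0,0,0]]';  python3 go.py .4710 .1668 .010 -24.25
python3 - <<'E'
from h import *
p,d=manip.capture("scene"); crop(p,(270,165,340,225),10,"pics/pre6.png")
E
```

```text
time_s: 5.53
position: [0.4709, 0.1668, -0.0095]
tcp_rot: [-0.926, 1.57, 0.221]
contact_force: [0.6, 0.5, 0.7]
grip_width: 0.772
time_s: 6.03
position: [0.4707, 0.1667, -0.0137]
tcp_rot: [2.234, 1.571, -2.902]
contact_force: [0.2, -0.1, 0.6]
grip_width: 0.775
t 6.0333 pos [ 0.4707  0.1667 -0.0137] F [ 0.16 -0.06  0.62] T [ 0.02 -0.05  0.01] grip 66.2
shift [-0.0237 -0.0002  0.0002] turn -0.0006 tilt 0.00018532384957475672 j [ 0.25  0.63  1.92  0.    0.59 -0.9 ]
```

View pics/pre6.png

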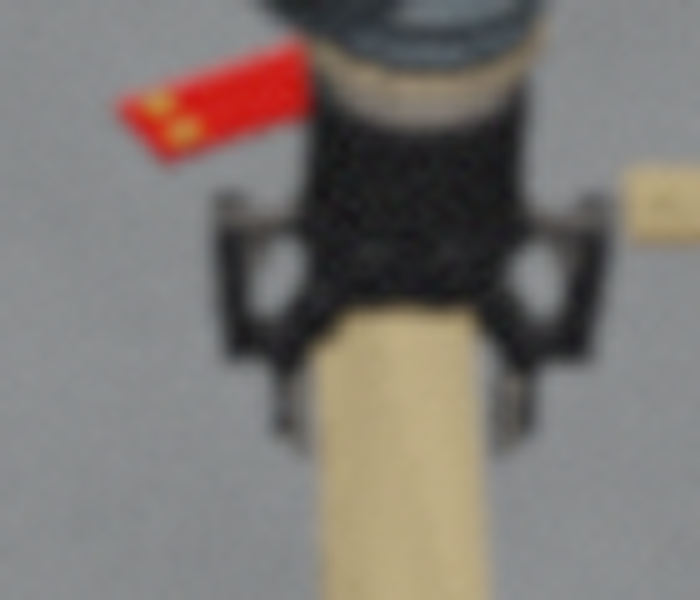

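Both fingers clear the board, with tips at row ≈209.5. Continue down until there's a light touch.

```bash
python3 -m creep '[[0.001,0,0,0],[0.002,0,0,0],[0.003,0,0,0],[0.003,0,0,0]]';python3 -m creep '[[0.001,0,0,0],[0.002,0,0,0],[0.002,0,0,0]]'
```

```text
time_s: 6.42
position: [0.4707, 0.1667, -0.0168]
tcp_rot: [2.304, 1.571, -2.833]
contact_force: [0.3, -0.7, -0.5]
grip_width: 0.773
time_s: 6.67
position: [0.4707, 0.1667, -0.0188]
tcp_rot: [2.32, 1.571, -2.816]
contact_force: [0.3, 0.1, 0.8]
grip_width: 0.77
```

```bash
python3 -m creep '[[0.001,0,0,0],[0.002,0,0,0],[0.002,0,0,0]]';python3 -m creep '[[0.001,0,0,0],[0.002,0,0,0],[0.002,0,0,0]]'
python3 - <<'E'
from h import *
p,d=manip.capture("scene"); crop(p,(270,165,340,225),10,"pics/pre7.png")
E
```

```text
time_s: 6.92
position: [0.4707, 0.1667, -0.0208]
tcp_rot: [2.326, 1.571, -2.811]
contact_force: [0.1, -1.2, -0.1]
grip_width: 0.778
time_s: 7.17
position: [0.4709, 0.1668, -0.0215]
tcp_rot: [-1.762, 1.571, -0.615]
contact_force: [-6.2, -2.0, 21.3]
grip_width: 0.772
```

View pics/pre7.png

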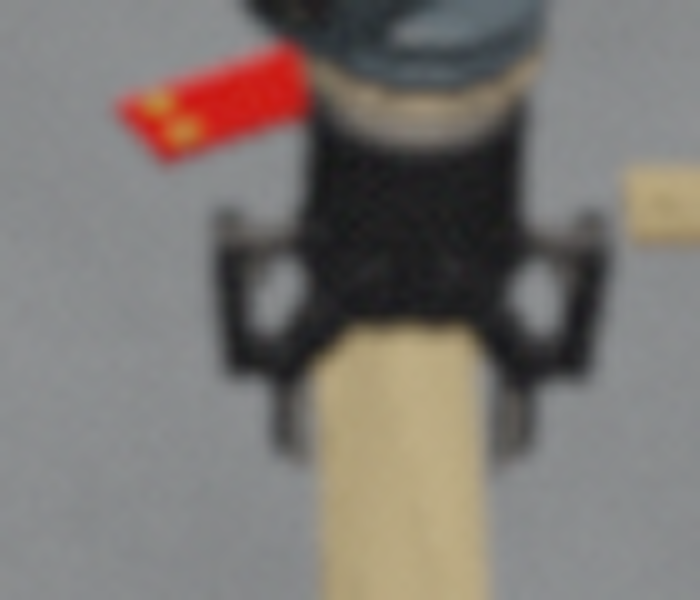

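Contact at reported z≈−0.0212, with about 14 N per mm of push-in. Back off so the tips end about 1.5 mm above the bench, then grip.

```bash
python3 -m creep '[[-0.003,0,0,0],[-0.0055,0,0,0],[-0.0055,0,0,0]]'; python3 -m creep '[[0,0,0,0],[0,0,0,0],[0,0,0,0],[0,0,0,0],[0,0,0,0],[0,0,0,0]]' 0.045 70;  python3 go.py .4710 .1668 .010 -24.25
```

```text
time_s: 7.47
position: [0.471, 0.1668, -0.0168]
tcp_rot: [-0.898, 1.57, 0.249]
contact_force: [-0.0, 0.0, 0.0]
grip_width: 0.773
time_s: 7.97
position: [0.4709, 0.1668, -0.0165]
tcp_rot: [-0.632, 1.571, 0.515]
contact_force: [-3.6, -1.1, 14.1]
grip_width: 0.629
t 7.9667 pos [ 0.4709  0.1668 -0.0165] F [-3.55 -1.05 14.12] T [-0.16  0.67 -0.01] grip 53.7
shift [-0.0265 -0.0001  0.0001] turn -0.0006 tilt 0.00013072008993443126 j [ 0.25  0.64  1.92  0.    0.58 -0.9 ]
```

Opening stopped at 53.7 mm, so the board is gripped. Lift.

```bash
python3 -m creep '[[-0.003,0,0,0],[-0.01,0,0,0],[-0.025,0,0,0],[-0.045,0,0,0],[-0.07,0,0,0],[-0.095,0,0,0],[-0.115,0,0,0],[-0.13,0,0,0],[-0.14,0,0,0],[-0.14,0,0,0]]' - 80;  python3 go.py .6095 -.0958 .12 -140
python3 - <<'E'
from h import *
p,d=manip.capture("scene"); crop(p,(240,130,360,260),5,"pics/l1.png")
p,d=manip.capture("top"); crop(p,(190,170,300,290),5,"pics/l1t.png")
E
```

```text
time_s: 8.8
position: [0.4716, 0.167, 0.1247]
tcp_rot: [-0.901, 1.568, 0.246]
contact_force: [0.3, 0.3, -1.9]
grip_width: 0.621
t 8.8 pos [0.4716 0.167  0.1247] F [ 0.29  0.27 -1.92] T [0.03 0.09 0.01] grip 53.0
shift [ 0.0049 -0.2337 -0.1828] turn 2.0197 tilt 0.002953072425406624 j [ 0.25  0.38  1.87 -0.    0.89 -0.9 ]
```

View pics/l1.png

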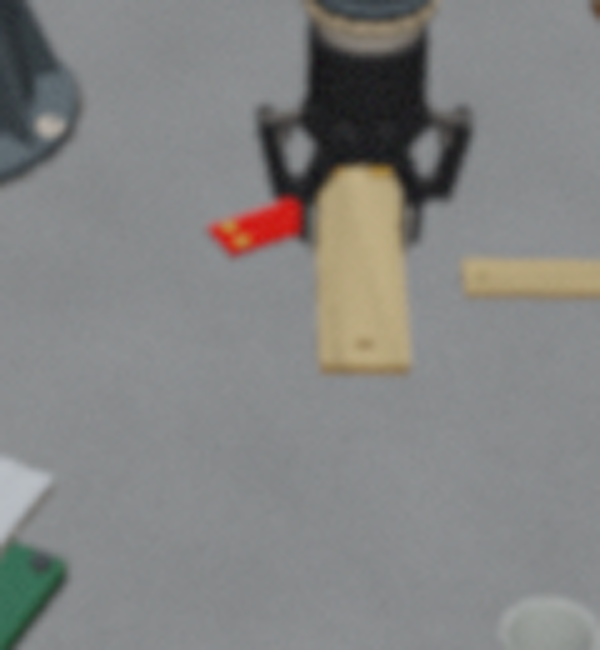

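View pics/l1t.png

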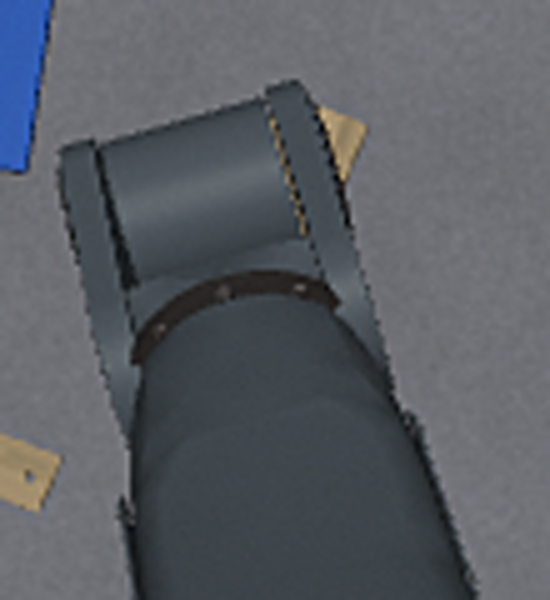

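The board came up level with feet on top. Locating obstacles and checking board tilt before the swing.

```bash
python3 go.py .678 -.0377 .1247 -140
python3 - <<'E'
from h import *
print("glass,tin",ray("top",[(245,146),(286,150)],.02)[:,:2].round(3).tolist(),"bottle",ray("top",[(140,216)],.05))
p,d=manip.capture("scene"); o=manip.observe();M=R.from_euler('xyz',o['tcp_rot']).as_matrix()
u,v=np.meshgrid(np.arange(303,322),np.arange(172,202));u=u.ravel();v=v.ravel()
hs=cv2.cvtColor(p,cv2.COLOR_RGB2HSV)[v,u]; k=(hs[:,1]>50)&(d[v,u]>0)
P=deproj("scene",np.c_[u,v],d[v,u])[k]; P=P[(P[:,2]>.13)]
A=np.c_[P[:,:2],np.ones(len(P))]; c=P.mean(0)
for _ in range(3):
    s=np.linalg.lstsq(A,P[:,2],rcond=None)[0]; r=P[:,2]-A@s; g=abs(r)<2*r.std(); A=A[g];P=P[g]
print(len(P),"slope",s[:2],"rms",r.std(),"z mean",P.mean(0)); x=np.array([.9118,-.4107]);print("pitch along board",s[:2]@x,"roll",s[:2]@[.4107,.9118])
E
```

```text
t 8.9 pos [0.4705 0.1667 0.1224] F [-0.36 -0.13 -0.94] T [ 0.01  0.11 -0.02] grip 53.3
shift [-0.0023 -0.2732 -0.101 ] turn 2.0197 tilt 0.00047788613848263515 j [ 0.25  0.39  1.87 -0.    0.89 -0.9 ]
glass,tin [[0.78, 0.148], [0.76, 0.009]] bottle [[0.54658758 0.48997374 0.05      ]]
468 slope [-3.61853610e-03 -6.23473791e-05] rms 0.0013504776944762613 z mean [0.51119005 0.14828111 0.1472591 ]
pitch along board -0.0032737751505039123 roll -0.001542981117927569
```

The board is level to about 3 mrad, with its underside at reported z + 0.0163. Now swing it to the stand-off point in front of the throat.

```bash
python3 -m creep '[[0,-0.01,-0.004,0.05],[0,-0.03,-0.011,0.13],[0,-0.058,-0.021,0.23],[0,-0.088,-0.032,0.34],[0,-0.12,-0.044,0.46],[0,-0.152,-0.056,0.58],[0,-0.184,-0.068,0.7],[0,-0.214,-0.079,0.82],[0,-0.24,-0.088,0.94],[0,-0.262,-0.097,1.05]]';  python3 go.py .678 -.0377 .1237 -140
```

```text
time_s: 9.78
position: [0.6703, -0.0309, 0.1209]
tcp_rot: [2.955, 1.569, 3.046]
contact_force: [-0.3, 0.2, -1.3]
grip_width: 0.628
t 9.7833 pos [ 0.6703 -0.0309  0.1209] F [-0.35  0.15 -1.25] T [ 0.    0.01 -0.  ] grip 53.6
shift [-0.0028 -0.0074  0.0071] turn 0.9629 tilt 0.0022225482709108606 j [-0.12  0.67  1.39 -0.    1.09 -0.21]
```

```bash
python3 -m creep '[[0,-0.003,0.003,0.1],[0,-0.007,0.006,0.22],[0,-0.007,0.007,0.34],[0,-0.007,0.007,0.46],[0,-0.007,0.007,0.58],[0,-0.007,0.007,0.7],[0,-0.007,0.007,0.8],[0,-0.007,0.007,0.88],[0,-0.007,0.007,0.94],[0,-0.007,0.007,0.963]]';python3 -m creep '[[0,0,0,0],[0,0,0,0]]';  python3 go.py .678 -.0377 .1237 -140
python3 - <<'E'
from h import *
p,d=manip.capture("scene"); cv2.imwrite("pics/s2.png",p[:,:,::-1]);np.savez("s2.npz",p=p,d=d)
crop(p,(180,150,330,270),5,"pics/s2c.png")
p,d=manip.capture("top"); crop(p,(250,110,400,230),5,"pics/s2t.png")
E
```

```text
time_s: 10.62
position: [0.6767, -0.0356, 0.1211]
tcp_rot: [-2.388, 1.568, 3.026]
contact_force: [-0.3, -0.5, -1.3]
grip_width: 0.625
time_s: 10.78
position: [0.6771, -0.0357, 0.122]
tcp_rot: [-2.386, 1.57, 3.033]
contact_force: [-0.2, -0.1, -1.6]
grip_width: 0.624
t 10.7833 pos [ 0.6771 -0.0357  0.122 ] F [-0.16 -0.12 -1.64] T [0.05 0.   0.  ] grip 53.3
shift [-0.0017 -0.0006  0.0021] turn 0.0084 tilt 0.0012228209805545149 j [-0.12  0.68  1.37 -0.    1.1   0.74]
```

View pics/s2c.png

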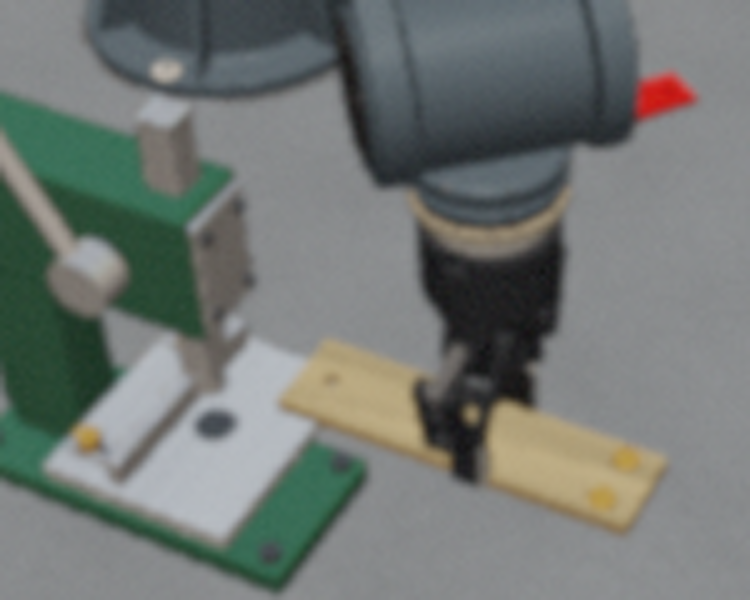

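View pics/s2t.png

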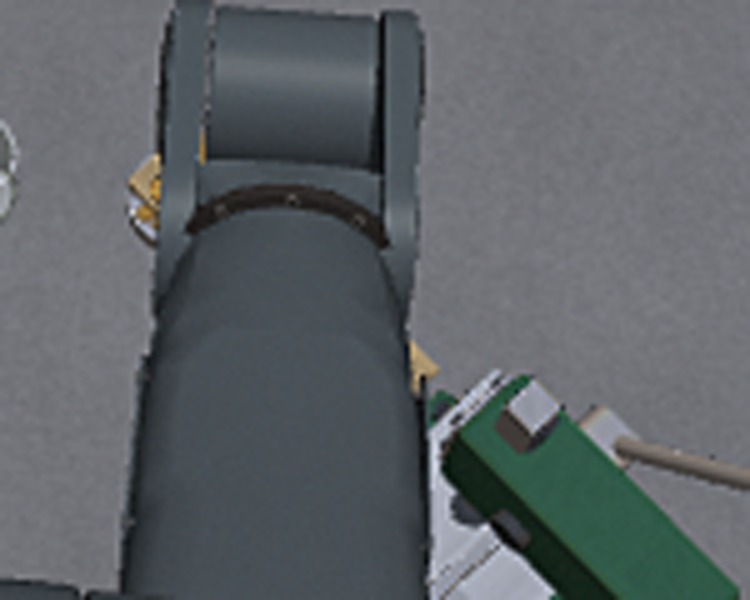

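The board is in front of the throat and above table height, hole end towards the punch (hole at scene (246.6,226), anvil disc at (223,235)). Next I'll measure the offset in the press frame.

```bash
cat > meas.py <<'E'
from h import *
A=np.array([.529,-.1633]); yp=np.radians(-140); X=np.array([np.cos(yp),np.sin(yp)]); Y=np.array([-X[1],X[0]])
def pf(P): 
    q=np.atleast_2d(P)[:,:2]-A; return np.c_[q@X,q@Y]*1000
E
python3 - <<'E'
from meas import *
sc=lambda x,y:((x+.5)/5-.5+180,(y+.5)/5-.5+150)
o=manip.observe(); zb=o['position'][2]+.0163; print(zb)
print("tcp pf",pf(o['position']))
print("hole",pf(ray("scene",[sc(333,380)],zb+.009)),"feet",pf(ray("scene",[sc(628,458),sc(603,495)],zb+.013)))
im=np.load("s2.npz")['p'][:,:,0].astype(float)-np.load("s2.npz")['p'][:,:,2]
far=edge(im,sc(330,340),sc(430,372),2,.05); end=edge(im,sc(330,340),sc(283,400),2)
far2=edge(im,sc(545,410),sc(665,458),2,.05)
c=isect(far,end);print("corner(+90+20,+-28):",pf(ray("scene",[c],zb+.009)),far[2],end[2])
P=pf(ray("scene",[far[0],far2[0]],zb+.009));print("far edge pts",P,"angle deg",np.degrees(np.arctan2(*(P[0]-P[1])[::-1])))
E
```

```text
0.13876236363913
tcp pf [[-195.56416981   -2.48369145]]
hole [[-90.35674025  -1.6423003 ]] feet [[-270.25197924  -18.8099645 ]
 [-269.47872307   12.02461091]]
corner(+90+20,+-28): [[-68.6398299  -31.05819046]] 0.18905954 0.14934658
far edge pts [[-104.76885916  -31.02825616]
 [-250.82996715  -31.85488157]] angle deg 0.3242590888379361
```

Run:
```python
from meas import *
p=np.load("s2.npz")['p']; g=p.max(2)
m=(g<115).astype(np.uint8); m[:228]=0;m[243:]=0;m[:,:215]=0;m[:,232:]=0
n,l,st,ce=cv2.connectedComponentsWithStats(m); 
for i in range(1,n): print(st[i],ce[i],pf(ray("scene",[ce[i]],.07)))
crop(p,(205,205,255,250),12,"pics/disc.png")
```

```text
[215 228   4   6   9] [216.33333333 230.33333333] [[27.9224053  -5.95090613]]
[220 233   7   4  23] [222.65217391 234.47826087] [[0.183122   0.27104369]]
```

View pics/disc.png

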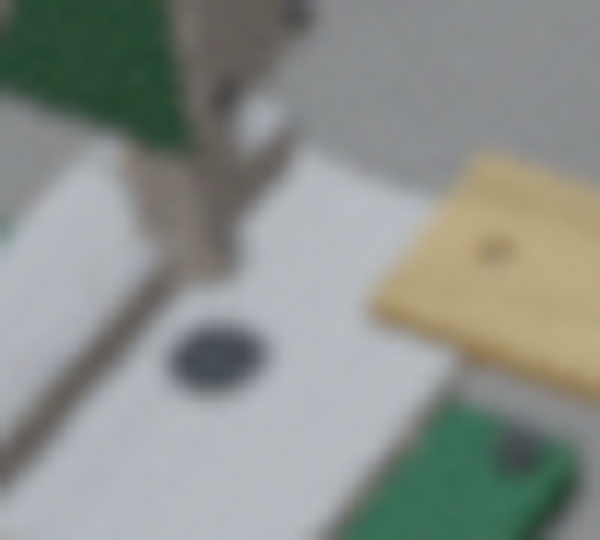

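The anvil disc is at (0.2, 0.3) mm in my press frame, so the model holds. Correct y and yaw, and lower in front of the table.

```bash
python3 -m creep '[[0.005,0,0.001,0.005],[0.015,0,0.002,0.009],[0.027,0,0.0029,0.009],[0.039,0,0.0029,0.009],[0.049,0,0.0029,0.009],[0.056,0,0.0029,0.009],[0.06,0,0.0029,0.009],[0.062,0,0.0029,0.009],[0.062,0,0.0029,0.009],[0.062,0,0.0029,0.009]]'
python3 - <<'E'
from meas import *
o=manip.observe();print(o['time_s'],pf(o['position']),o['position'][2]+.0163,o['contact_force'])
p,d=manip.capture("scene"); crop(p,(190,185,330,290),5,"pics/s3.png");np.savez("s3.npz",p=p,d=d)
E
python3 go.py .678 -.0377 .06 -140
```

```text
time_s: 11.72
position: [0.6795, -0.0379, 0.0613]
tcp_rot: [0.712, 1.57, -0.163]
contact_force: [-0.3, -0.8, -1.8]
grip_width: 0.627
11.7167 [[-195.87559325    0.72293381]] 0.07760345649889422 [-0.31803084 -0.84853348 -1.83738183]
t 11.7667 pos [ 0.6796 -0.0379  0.0615] F [-0.1   0.3  -1.01] T [ 0.05  0.01 -0.04] grip 53.4
shift [ 0.0015 -0.0011 -0.0012] turn -0.0023 tilt 0.0009421037551058508 j [-0.12  0.75  1.39 -0.    0.99  0.75]
```

View pics/s3.png

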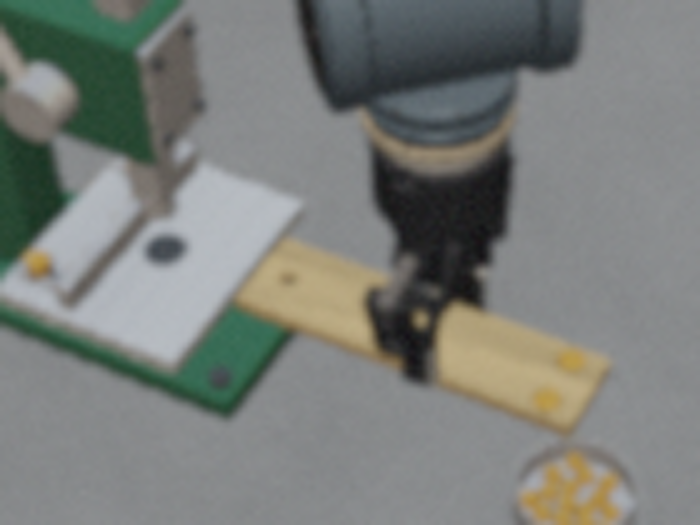

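Run:
```python
from meas import *
z=np.load("s3.npz");p,d=z['p'],z['d']; o=manip.observe(); zb=o['position'][2]+.0163
sc=lambda x,y:((x+.5)/5-.5+190,(y+.5)/5-.5+185)
hs=cv2.cvtColor(p,cv2.COLOR_RGB2HSV)
def plane(poly,cond):
    m=np.zeros(d.shape,np.uint8); cv2.fillPoly(m,[np.round(poly).astype(int)],1); v,u=np.nonzero(m.astype(bool)&cond&(d>0))
    P=deproj("scene",np.c_[u,v],d[v,u]); return np.median(P[:,2]),len(u),P
zt,n,_=plane([sc(200,200),sc(270,215),sc(190,300),sc(150,330),sc(110,300)],hs[:,:,1]<30);print("table z",zt,n)
a,n,P1=plane([sc(300,262),sc(370,285),sc(345,310),sc(270,290)],hs[:,:,1]>40);b,n2,P2=plane([sc(500,325),sc(590,355),sc(530,395),sc(460,365)],hs[:,:,1]>40)
print("board top z hole end",a,n,"feet end",b,n2,"slope",(a-b)/np.linalg.norm(P1.mean(0)[:2]-P2.mean(0)[:2]))
print("hole",pf(ray("scene",[sc(289,279)],zb+.009)),"feet",pf(ray("scene",[sc(572,359),sc(546,400)],zb+.013)))
im=p[:,:,0].astype(float)-p[:,:,2]
f1=edge(im,sc(291,240),sc(385,272),2,.05);f2=edge(im,sc(495,310),sc(610,358),2,.05)
P=pf(ray("scene",[f1[0],f2[0]],zb+.009));print(P,np.degrees(np.arctan2(*(P[0]-P[1])[::-1])))
```

```text
table z 0.0692971117784747 372
board top z hole end 0.08574662449122972 126 feet end 0.08648215550280536 214 slope -0.005512899093573713
hole [[-90.51061129   0.29550186]] feet [[-270.02012216  -15.45332455]
 [-269.56431183   18.4060916 ]]
[[-107.4435576   -29.04319282]
 [-252.5602716   -28.61692522]] -0.1683008342101052
```

The hole is at y≈0.3 mm, yaw error is about −0.2°, and there's about 7 mm to the table. Advance 82 mm, leaving an 8 mm gap to the gauge.

```bash
python3 -m creep '[[0,-0.005,0,-0.002],[0,-0.015,0,-0.002],[0,-0.028,0,-0.002],[0,-0.042,0,-0.002],[0,-0.055,0,-0.002],[0,-0.066,0,-0.002],[0,-0.075,0,-0.002],[0,-0.08,0,-0.002],[0,-0.082,0,-0.002],[0,-0.082,0,-0.002]]'
python3 -m creep '[[0.001,0,0,0],[0.003,0,0,0],[0.004,0,0,0],[0.005,0,0,0],[0.005,0,0,0]]'
python3 - <<'E'
from meas import *
o=manip.observe();print(o['time_s'],pf(o['position']),o['position'][2]+.0163,o['contact_force'])
p,d=manip.capture("scene"); crop(p,(190,175,320,275),5,"pics/s4.png");np.savez("s4.npz",p=p,d=d)
p,d=manip.capture("top"); crop(p,(270,140,400,260),5,"pics/s4t.png");np.savez("s4t.npz",p=p,d=d)
E
python3 go.py .6095 -.0958 .06 -140
```

```text
time_s: 12.6
position: [0.6162, -0.0907, 0.061]
tcp_rot: [0.751, 1.571, -0.122]
contact_force: [0.9, 0.8, -1.3]
grip_width: 0.623
time_s: 13.02
position: [0.6163, -0.0903, 0.0555]
tcp_rot: [-2.55, 1.57, 2.86]
contact_force: [1.1, 0.1, -1.8]
grip_width: 0.625
13.0167 [[-113.7885388     0.13217662]] 0.07179872377797575 [ 1.14084997  0.06745682 -1.78662842]
t 13.1167 pos [ 0.6163 -0.0904  0.0558] F [ 0.39 -0.02 -0.82] T [-0.   -0.01 -0.06] grip 53.2
shift [-0.0042 -0.0087 -0.0002] turn -0.0002 tilt 0.00019182658455619856 j [-0.22  0.67  1.57 -0.    0.9   0.65]
```

View pics/s4.png

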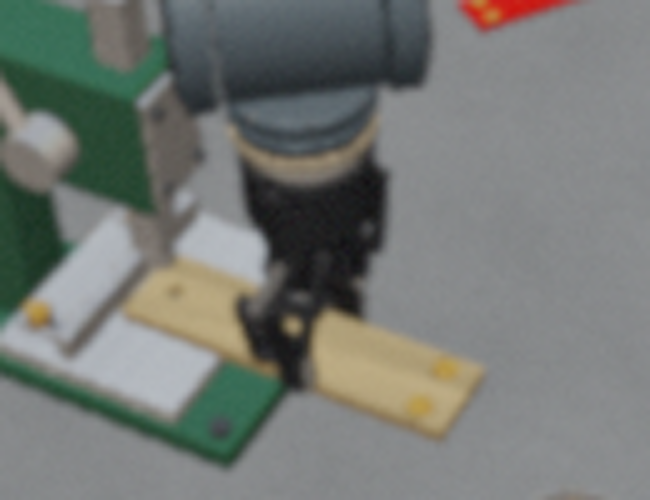

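View pics/s4t.png

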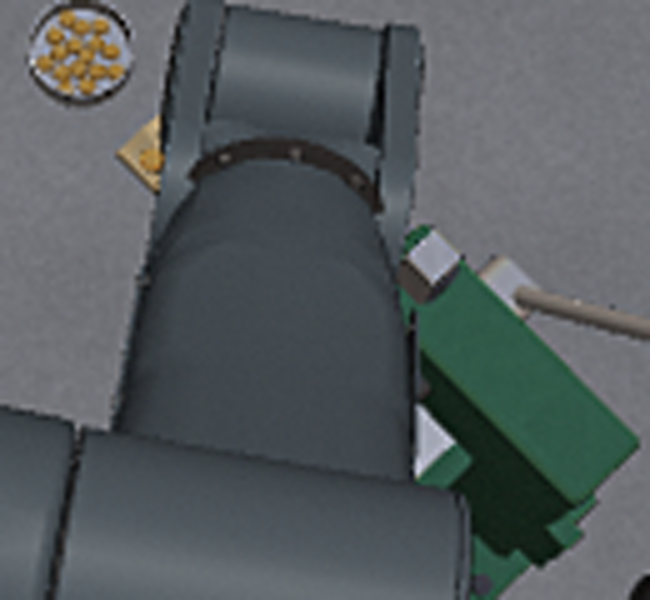

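The hole end is over the table with the underside about 2 mm above it. Before the final push I'll check the clearance between forearm and ram.

Run:
```python
from meas import *
z=np.load("s4.npz");p,d=z['p'],z['d']; crop(p,(180,110,290,220),6,"pics/s4c.png")
# 3D of ram right edge & forearm left edge for rows
for r in range(150,206,6):
    print(r,[(c,*pf(deproj("scene",[(c,r)],d[r,c]))[0].round(0),round(float(deproj("scene",[(c,r)],d[r,c])[0,2])*1000)) for c in range(206,232,2)])
```

```text
150 [(206, np.float64(352.0), np.float64(-400.0), 35), (208, np.float64(339.0), np.float64(-397.0), 41), (210, np.float64(325.0), np.float64(-392.0), 48), (212, np.float64(312.0), np.float64(-390.0), 53), (214, np.float64(303.0), np.float64(-391.0), 55), (216, np.float64(291.0), np.float64(-389.0), 60), (218, np.float64(271.0), np.float64(-377.0), 73), (220, np.float64(266.0), np.float64(-383.0), 71), (222, np.float64(-55.0), np.float64(17.0), 409), (224, np.float64(-59.0), np.float64(14.0), 409), (226, np.float64(-64.0), np.float64(12.0), 409), (228, np.float64(244.0), np.float64(-405.0), 65), (230, np.float64(241.0), np.float64(-414.0), 60)]
156 [(206, np.float64(345.0), np.float64(-386.0), 16), (208, np.float64(331.0), np.float64(-382.0), 23), (210, np.float64(325.0), np.float64(-387.0), 22), (212, np.float64(313.0), np.float64(-385.0), 27), (214, np.float64(301.0), np.float64(-383.0), 31), (216, np.float64(290.0), np.float64(-382.0), 36), (218, np.float64(282.0), np.float64(-384.0), 37), (220, np.float64(261.0), np.float64(-371.0), 51), (222, np.float64(-62.0), np.float64(29.0), 
[... 4613 characters left out ...]
0), 216), (230, np.float64(125.0), np.float64(-223.0), -2)]
204 [(206, np.float64(-555.0), np.float64(658.0), 946), (208, np.float64(12.0), np.float64(27.0), 214), (210, np.float64(4.0), np.float64(27.0), 217), (212, np.float64(-0.0), np.float64(25.0), 217), (214, np.float64(-11.0), np.float64(28.0), 224), (216, np.float64(-17.0), np.float64(27.0), 226), (218, np.float64(-23.0), np.float64(26.0), 227), (220, np.float64(-27.0), np.float64(23.0), 226), (222, np.float64(-25.0), np.float64(12.0), 216), (224, np.float64(-27.0), np.float64(6.0), 212), (226, np.float64(-26.0), np.float64(-5.0), 203), (228, np.float64(-28.0), np.float64(-11.0), 199), (230, np.float64(-28.0), np.float64(-21.0), 191)]
```

View pics/s4c.png

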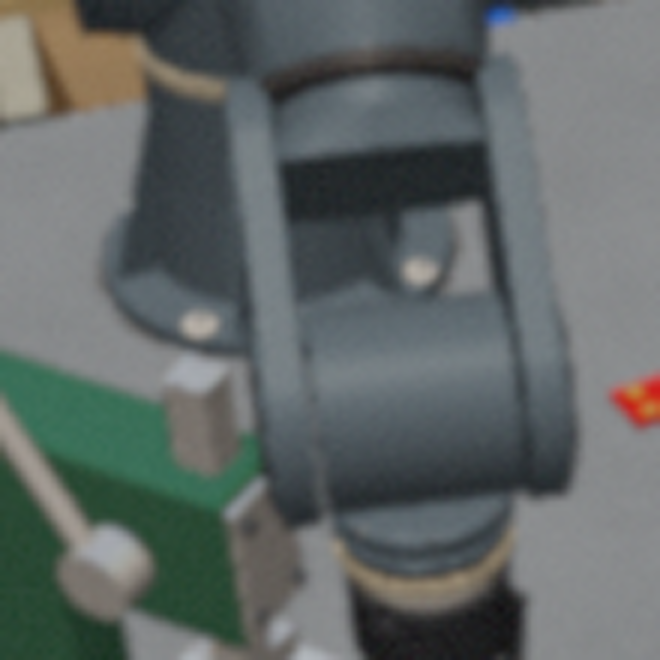

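In the depth data the forearm is at z≈0.36–0.41 near the press, and the ram top is at 0.313, so it clears. Now settle the board onto the table gently.

```bash
python3 -m creep '[[0.0004,-0.001,0,0],[0.0008,-0.002,0,0],[0.001,-0.003,0,0],[0.001,-0.004,0,0],[0.001,-0.004,0,0],[0.001,-0.004,0,0]]'; python3 go.py .6095 -.0958 .06 -140;  python3 -m creep '[[0.0003,0,0,0],[0.0005,0,0,0],[0.0005,0,0,0],[0.0005,0,0,0]]';python3 go.py .6095 -.0958 .06 -140
```

```text
time_s: 13.62
position: [0.6132, -0.0931, 0.0549]
tcp_rot: [0.709, 1.571, -0.165]
contact_force: [-0.6, 0.8, -0.3]
grip_width: 0.622
t 13.6167 pos [ 0.6132 -0.0931  0.0549] F [-0.61  0.79 -0.32] T [0.01 0.03 0.02] grip 53.1
shift [-0.0051 -0.0045 -0.0003] turn -0.0005 tilt 2.8966642401163294e-05 j [-0.23  0.67  1.58  0.    0.89  0.65]
time_s: 13.95
position: [0.6132, -0.093, 0.0544]
tcp_rot: [-2.684, 1.571, 2.726]
contact_force: [-0.2, 0.4, -0.6]
grip_width: 0.626
t 13.95 pos [ 0.6132 -0.093   0.0544] F [-0.23  0.36 -0.59] T [ 0.05 -0.05  0.01] grip 53.4
shift [-0.0056 -0.0047 -0.0003] turn -0.0003 tilt 2.0812639130370196e-05 j [-0.23  0.67  1.58  0.    0.89  0.65]
```

```bash
python3 -m creep '[[0.0003,0,0,0],[0.0005,0,0,0],[0.0005,0,0,0],[0.0005,0,0,0]]';python3 -m creep '[[0.0003,0,0,0],[0.0005,0,0,0],[0.0005,0,0,0],[0.0005,0,0,0]]'; python3 -c "
from meas import *
o=manip.observe();print(pf(o['position']),o['position'][2]+.0163,o['contact_force'],o['wrist_torque'])
p,d=manip.capture('scene'); crop(p,(200,205,260,250),12,'pics/s5.png');np.savez('s5.npz',p=p,d=d)"
```

```text
time_s: 14.28
position: [0.6132, -0.0931, 0.0539]
tcp_rot: [-1.829, 1.571, -2.702]
contact_force: [0.1, 0.0, -2.2]
grip_width: 0.621
time_s: 14.62
position: [0.6133, -0.093, 0.0535]
tcp_rot: [0.626, 1.571, -0.247]
contact_force: [-0.4, 0.4, 0.1]
grip_width: 0.625
[[-109.73477234    0.35898593]] 0.06977692924228632 [-0.35909706  0.36730558  0.10101402] [-0.00694885  0.07076388 -0.03793412]
```

View pics/s5.png

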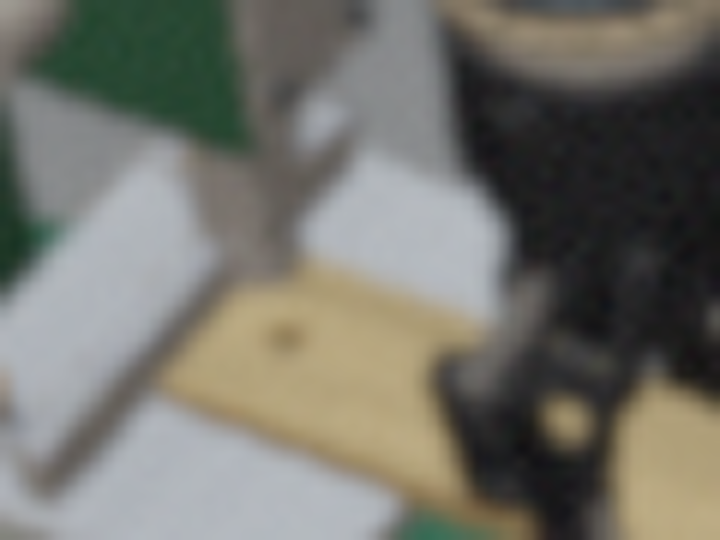

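```bash
python3 - <<'E'
from meas import *
p=np.load("s5.npz")['p']; sc=lambda x,y:((x+.5)/12-.5+200,(y+.5)/12-.5+205)
print("hole",pf(ray("scene",[sc(287,334)],.079)))
im=p[:,:,0].astype(float)-p[:,:,2]
f=edge(im,sc(310,262),sc(480,325),2,.05,30);print("far edge y (want -28)",pf(ray("scene",[f[0]],.079)),f[2])
g=edge(im,sc(170,395),sc(420,490),2,.1,30);print("near edge bottom (want 28)",pf(ray("scene",[g[0]],.07)),pf(ray("scene",[g[0]],.079)))
E
python3 -m creep '[[0,-0.001,0,0],[0,-0.002,0,0],[0,-0.003,0,0],[0,-0.003,0,0],[0,-0.003,0,0]]'; python3 -m creep '[[0,-0.0005,0,0],[0,-0.0005,0,0],[0,-0.0005,0,0]]'
```

```text
hole [[-2.75658739 -1.62196126]]
far edge y (want -28) [[-24.05520042 -28.19311631]] 0.16950035
near edge bottom (want 28) [[-23.0581156   25.02177109]] [[-28.51721411  31.51934687]]
time_s: 15.08
position: [0.6109, -0.0952, 0.0534]
tcp_rot: [-1.059, 1.571, -1.932]
contact_force: [-0.0, 0.1, -0.2]
grip_width: 0.624
time_s: 15.33
position: [0.6107, -0.0952, 0.0534]
tcp_rot: [1.074, 1.57, 0.201]
contact_force: [2.0, 0.9, -0.1]
grip_width: 0.62
```

There's first light contact (~2 N). The hole and the mean of both edges put the board about 1.6 mm to −y, so I'll back off 1 mm, shift +1.5 mm and recheck.

```bash
python3 -m creep '[[0,0.001,0,0],[0,0.0012,0.0008,0],[0,0.0012,0.0015,0],[0,0.0012,0.0015,0],[0,0.0012,0.0015,0]]'
python3 - <<'E'
from meas import *
o=manip.observe();print(pf(o['position']),o['position'][2]+.0163,o['contact_force'])
p,d=manip.capture("scene");p2,_=manip.capture("scene");p3,_=manip.capture("scene");p=np.mean([p,p2,p3],0).astype(np.uint8)
crop(p,(200,205,260,250),12,'pics/s6.png');np.savez('s6.npz',p=p,d=d)
sc=lambda x,y:((x+.5)/12-.5+200,(y+.5)/12-.5+205)
im=p[:,:,0].astype(float)-p[:,:,2]
f=edge(im,sc(310,262),sc(480,325),2,.05,30);print("far edge",pf(ray("scene",[f[0]],.079)),f[2])
g=edge(im,sc(160,395),sc(410,490),2,.1,30);print("near edge",pf(ray("scene",[g[0]],.07)),g[2])
# hole centroid
w=p[226:240,214:234].astype(float).sum(2); b=cv2.medianBlur(p[220:246,208:240],11).astype(float).sum(2)[6:20,6:26]
dk=np.clip(b-w-12,0,None); v,u=np.mgrid[226:240,214:234]
k=(np.abs(u-222.5)<5)&(np.abs(v-232.5)<4); dk=dk*k
i=np.unravel_index(dk.argmax(),dk.shape);print("darkest",u[i],v[i],dk.max())
kk=(np.hypot(u-u[i],v-v[i])<3); c=[(u*dk*kk).sum()/(dk*kk).sum(),(v*dk*kk).sum()/(dk*kk).sum()]
print("hole px",c,pf(ray("scene",[c],.079)))
E
```

```text
time_s: 15.75
position: [0.6123, -0.0957, 0.0533]
tcp_rot: [-2.335, 1.571, 3.076]
contact_force: [-1.1, 0.4, 0.5]
grip_width: 0.623
[[-107.28193678    1.79909227]] 0.06964791948694685 [-1.10483189  0.4459131   0.53425986]
far edge [[-21.40724094 -26.8628077 ]] 0.17001627
near edge [[-24.16126432  26.35047243]] 0.123861365
darkest 222 233 73.0
hole px [np.float64(222.44584382871537), np.float64(232.78589420654913)] [[-0.93537339  1.252802  ]]
```

View pics/s6.png

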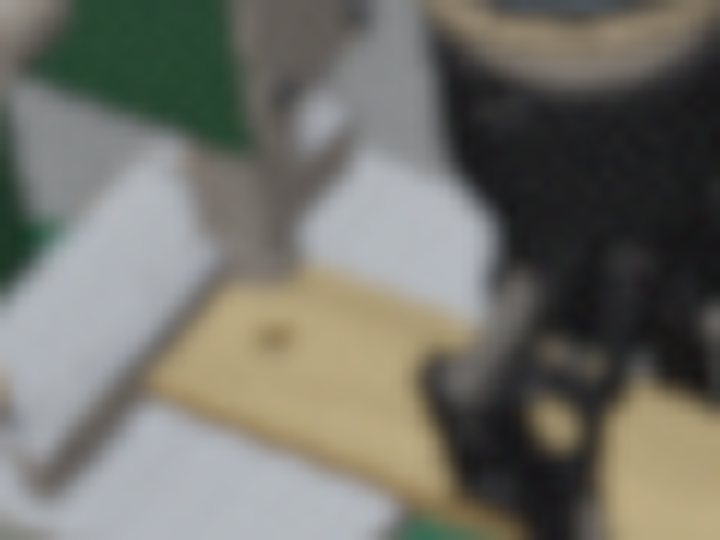

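Sideways, the edges now give −0.3 mm and the hole +1.2 mm (anvil at +0.3), so it's centred well within tolerance. Building the push gradually.

```bash
cat > f.py <<'E'
from meas import *
o=manip.observe();f=o['contact_force'];print(round(o['time_s'],2),"push",round(-f[:2]@X,1),"lat",round(f[:2]@Y,1),"Fz",f[2].round(1),"T",o['wrist_torque'].round(2),"pf",pf(o['position'])[0].round(2),"under",round(o['position'][2]+.0163,4))
E
python3 -m creep '[[0,-0.0005,0,0],[0,-0.0008,0,0],[0,-0.0008,0,0],[0,-0.0008,0,0]]'>/dev/null; python3 f.py;  python3 -m creep '[[0,-0.0002,0,0],[0,-0.0004,0,0],[0,-0.0004,0,0],[0,-0.0004,0,0]]'>/dev/null; python3 f.py
```

```text
16.23 push 0.7 lat 0.4 Fz -0.4 T [ 0.02 -0.06  0.02] pf [-106.64    1.95] under 0.0697
16.57 push 2.8 lat 0.7 Fz -0.0 T [ 0.24 -0.3   0.03] pf [-106.38    1.92] under 0.0698
```

```bash
python3 -m creep '[[0,-0.0002,0,0],[0,-0.0003,0,0],[0,-0.0003,0,0],[0,-0.0003,0,0]]'>/dev/null; python3 f.py;  python3 -m creep '[[0,-0.0002,0,0],[0,-0.0003,0,0],[0,-0.0003,0,0],[0,-0.0003,0,0]]'>/dev/null; python3 f.py
```

```text
16.9 push 4.5 lat 0.7 Fz -0.2 T [ 0.51 -0.67  0.01] pf [-106.37    1.94] under 0.0698
17.23 push 7.0 lat -0.5 Fz -1.0 T [ 0.68 -0.8  -0.07] pf [-106.39    1.97] under 0.07
```

```bash
python3 -m creep '[[0,-0.0002,0,0],[0,-0.0003,0,0],[0,-0.0003,0,0],[0,-0.0003,0,0]]'>/dev/null; python3 f.py;  python3 -m creep '[[0,-0.0002,0,0],[0,-0.0003,0,0],[0,-0.0003,0,0],[0,-0.0003,0,0]]'>/dev/null; python3 f.py; for i in 1 2 3; do python3 -m creep '[[0,0,0,0],[0,0,0,0],[0,0,0,0]]'>/dev/null; python3 f.py;done
python3 - <<'E'
from meas import *
p=[];
for i in range(3): a,d=manip.capture("scene");p.append(a)
p=np.mean(p,0).astype(np.uint8); crop(p,(195,200,295,275),8,'pics/s7.png');np.savez('s7.npz',p=p,d=d)
E
```

```text
17.57 push 8.4 lat -0.5 Fz -0.4 T [ 0.88 -0.96 -0.01] pf [-106.36    2.03] under 0.07
17.9 push 11.5 lat 0.8 Fz 0.2 T [ 1.12 -1.16 -0.01] pf [-106.37    2.04] under 0.0701
18.15 push 10.2 lat 0.1 Fz -0.6 T [ 1.14 -1.18 -0.05] pf [-106.35    2.03] under 0.0701
18.4 push 10.3 lat -0.4 Fz -1.2 T [ 1.16 -1.17 -0.02] pf [-106.36    2.02] under 0.0701
18.65 push 10.4 lat -0.5 Fz -0.3 T [ 1.09 -1.2  -0.06] pf [-106.37    2.03] under 0.0701
```

View pics/s7.png

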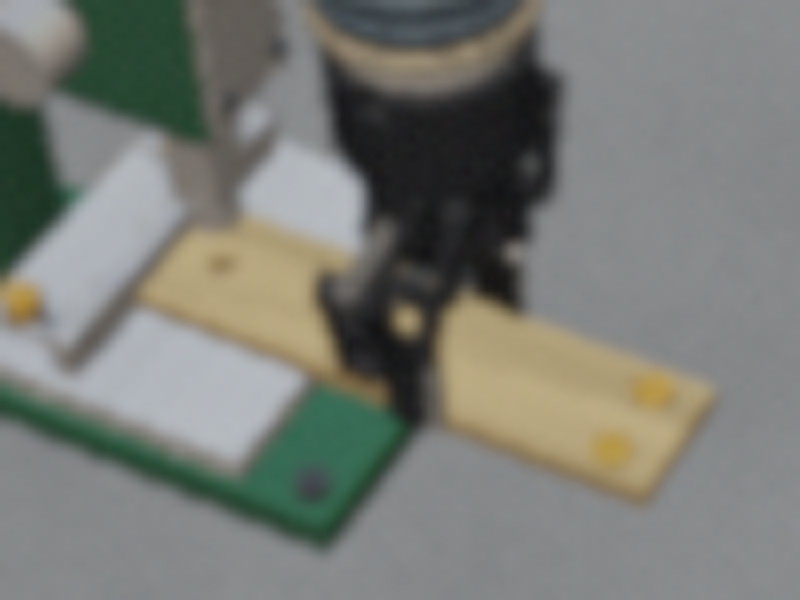

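The end edge sits against the gauge with a steady push of about 10.4 N, and the feet are up. Now the final geometry check, then a small top-up towards 12 N.

```bash
python3 -m creep '[[0,-0.0002,0,0],[0,-0.0002,0,0],[0,-0.0002,0,0]]'>/dev/null; python3 f.py
python3 - <<'E'
from meas import *
z=np.load('s7.npz');p=z['p']; D=[manip.capture("scene")[1] for _ in range(3)]; d=np.median(D,0)
sc=lambda x,y:((x+.5)/8-.5+195,(y+.5)/8-.5+200)
hs=cv2.cvtColor(p,cv2.COLOR_RGB2HSV)
def pts(poly,cond):
    m=np.zeros(d.shape,np.uint8); cv2.fillPoly(m,[np.round(poly).astype(int)],1); v,u=np.nonzero(m.astype(bool)&cond&(d>0))
    return deproj("scene",np.c_[u,v],d[v,u])
a=pts([sc(240,230),sc(320,255),sc(310,330),sc(170,285)],hs[:,:,1]>40);b=pts([sc(480,305),sc(690,385),sc(630,470),sc(450,410)],hs[:,:,1]>40)
P=np.r_[a,b];q=pf(P);s=np.linalg.lstsq(np.c_[q/1000,np.ones(len(q))],P[:,2],rcond=None)[0]
print("top z hole end",np.median(a[:,2]),"feet end",np.median(b[:,2]),"slopes x,y",s[:2],"z at hole",s[2])
t=pts([sc(150,310),sc(290,370),sc(235,450),sc(100,370)],hs[:,:,1]<30);print("table",np.median(t[:,2]))
im=p[:,:,0].astype(float)-p[:,:,2]
f1=edge(im,sc(250,218),sc(355,250),2,.05);f2=edge(im,sc(530,305),sc(712,382),2,.05)
n1=edge(im,sc(145,300),sc(300,365),2,.05);e2=edge(im,sc(715,388),sc(645,495),2)
P=pf(ray("scene",[f1[0],f2[0]],.079));print("far edge",P,"ang rad",np.arctan2(*(P[0]-P[1])[::-1]));print("near",pf(ray("scene",[n1[0]],.07)))
print("feet-end edge x (want -200)",pf(ray("scene",[e2[0]],.079)),"feet (want -160)",pf(ray("scene",[sc(655,390),sc(612,450)],.083)),"hole",pf(ray("scene",[sc(222,264)],.079)))
E
python3 f.py
```

```text
19.05 push 10.6 lat -1.0 Fz -2.0 T [ 1.34 -1.29 -0.06] pf [-106.32    2.05] under 0.0702
top z hole end 0.07857965881350232 feet end 0.07860116562923558 slopes x,y [-0.00145056  0.28753125] z at hole 0.07953884601467791
table 0.06925063036507606
far edge [[ -19.91238151  -26.56001457]
 [-158.28608529  -27.46298398]] ang rad 0.00652549270054573
near [[-17.67734203  26.22045124]]
feet-end edge x (want -200) [[-201.98609897    1.99559469]] feet (want -160) [[-181.54128516  -13.54947674]
 [-181.08688163   19.03209948]] hole [[-0.03453451  0.63369584]]
19.2 push 11.2 lat -0.3 Fz -0.6 T [ 1.26 -1.27 -0.03] pf [-106.34    2.03] under 0.0702
```

```bash
python3 - <<'E'
from meas import *
p,d=manip.capture("scene"); d=np.median([d,manip.capture("scene")[1]],0)
sc=lambda x,y:((x+.5)/8-.5+195,(y+.5)/8-.5+200)
for poly in ([sc(245,240),sc(310,262),sc(300,315),sc(185,280)],[sc(490,325),sc(640,382),sc(590,435),sc(460,385)]):
    m=np.zeros(d.shape,np.uint8); cv2.fillPoly(m,[np.round(poly).astype(int)],1); v,u=np.nonzero(m)
    P=deproj("scene",np.c_[u,v],d[v,u]); 
    # plane fit in image-space disparity (noise along ray): 1/z linear in u,v
    A=np.c_[u,v,np.ones(len(u))]; w=1/d[v,u]; g=np.ones(len(u),bool)
    for _ in range(4):
        s=np.linalg.lstsq(A[g],w[g],rcond=None)[0]; r=w-A@s; g=abs(r)<2.5*r[g].std()
    K,e,M=cal("scene"); n=K.T@s; n=M@n; n/=np.linalg.norm(n); n*=np.sign(n[2]); print(len(u),g.sum(),"tilt x,y rad",n[:2]@X,n[:2]@Y,"z",np.median(P[:,2]))
E
python3 f.py
```

```text
98 93 tilt x,y rad 0.007920751510881376 -0.0037861668208084833 z 0.07829026350837709
194 185 tilt x,y rad -0.0041710167396533954 -0.0007266240957924674 z 0.07837502919884204
19.3 push 11.4 lat -0.5 Fz 0.0 T [ 1.33 -1.29 -0.08] pf [-106.36    2.05] under 0.0702
```

Level within 8 mrad, steady at about 11 N, underside on the table. Handing in.

```bash
python3 -c "
from bench import manip
print(manip.sign_off())"; python3 f.py
```

```text
the job is handed in; nothing more can be done
None
the job is handed in; nothing more can be done
```

The board is held in the press, feet up, with its hole end flat on the table and its end edge against the gauge. I handed the job in at about 19.3 s with the arm still gripping and pushing.

**Last checks**
- **Push:** the wrist sensor reads 10.6 to 11.4 N, steady, and at most about 11.5 N during the build-up. This stands in for the gauge force, which I couldn't read directly.
- **Hole position:** about 0 mm front to back. Sideways it is +0.6 mm by the hole and −0.2 mm by the board edges, with the anvil disc at +0.3 mm.
- **Level and square:** tilt within 0.008 rad and yaw within about 0.012 rad. The underside is within about 1 mm of the table.
- **Grip:** the grip was set to 80 N and the board stayed in the fingers throughout.

**What disagreed**
- **Tool height:** the robot's reported tool height read about 30 to 40 mm too low compared with the cameras. My first grasp closed above the board without moving it. After that I found the height by touching the bench lightly (about 21 N).
- **Front-to-back position:** the feet and feet-end edge measured about 1 to 2 mm further back than the hole suggests. I relied on the edge sitting against the gauge.
- **Tilt:** one rough fit gave a sideways tilt of 0.29 rad. A cleaner fit on the same surface showed about 0.004 rad, so I treated the first as noise.
- **Yaw:** the feet and the far edge gave opposite signs, both small.

I didn't touch the glue bottle, tea glass, iron weight or tin of feet, but I didn't re-measure their positions at the end.

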